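# Set up the carving rest

## Task

Set up the carving rest: set the orange saddle pad over the rest's horizontal bar, upright and about midway between the two posts, without dropping it, and let go of it. Then turn the black knob until the stop's pointer stands over the red mark, moving the stop by its knob only. Leave the other things on the bench where they are.

Things in the scene. Friction and masses are not known exactly. Their poses are not given: they have to be found in the camera images.
- rest: The fixed carving rest; origin on the bench under the bar's middle, x along the bar away from the robot, z up. Plywood base 18 thick, -160 to 170 in x, -220 to 70 in y. Steel bar, 22 diameter, along x, axis at height 145, on two green posts (22 by 34) at x = -125 and 125, tops at 152. A lamp column stands at x = 155, y = 45.
- lens (a point): Middle of the underside (height 347) of the yellow ring magnifier fixed over the far half of the bar: 150 across, 20 thick, centred at x = 70, y = 0 of the rest, so its near edge is above the bar's middle. An upright tool cannot work under it; one leaning 30 to 45 degrees back towards the robot (-x) clears it.
- bar_mid (a point): Point on the top of the bar, midway between the posts (height 156); axes as rest.
- saddle: The orange saddle pad (0.15 to 0.32 kg), a stiff upside-down channel 100 long (its x), 50 wide (y), 64 high (z) with a black pad on top; origin at the centre of its underside. Stands on the bench on the edges of its two walls.
- saddle_center (a point): Centre of the saddle pad, half-way up (32 above its underside); axes as saddle. The walls are 6 thick, the channel is 38 wide inside and 50 deep, so the pad's inner roof is 18 above this point and 50 above the walls' lower edges. It can be gripped across its 50 mm width on the outside of the walls. Hung on the bar, this point lies 18 below bar_mid.
- knob (a joint): Angle of the knob (rad), growing clockwise seen from above, 0 to 2.6; starts at 0.1 to 0.5. Light friction (about 0.04 N m) and it stays where left. Each radian moves the stop and pointer 30 mm towards +x of the rest (away from the robot).
- knob_grip (a point): On the knob's upright axis, at the height to grip; the knob has a raised bar grip (57 long, 14 wide, 32 high, its top 7 above this point; disc 60 across) along this point's x axis, which turns with the knob. It stands on the rest's base at rest x = -100, y = -130. Grip the bar across, from above.
- stop: The sliding stop: grey carriage 45 by 60 with an upright aluminium plate, 88 above the bench at its top, on rails beside the bar. Geared to the knob; not to be pushed by the robot.
- pointer (a point): Tip of the thin black pointer (3 wide) that sticks out of the stop sideways (-y of the rest) over a white scale strip.
- mark: Red mark, 8 wide along x and 26 long, 3 thick, on the white scale; origin at the centre of its underside, axes as the rest. The pointer is to stand over it: pointer tip within 4 mm of its centre line, along x of the rest. It is 12 to 48 mm farther (+x) than the pointer at the start.
- hammer: Bystander: hammer lying on the bench, about 260 long.
- screwdriver: Bystander: screwdriver lying on the bench between pad and rest, about 200 long.
- glue: Bystander: yellow glue bottle, 48 across, 130 high.
- wax_jar: Bystander: amber jar, 70 across, 60 high.
- oilstone: Bystander: grey sharpening stone, 150 by 50 by 25.
- walnut_blank: Bystander: dark wood blank, 200 by 70 by 30.
Things that resemble listed ones, but are neither listed nor needed, are in the scene too. Of the things shaped like the saddle, the orange one is meant.

How it is judged (in metres and radians):
On the way, in this order (a step that is already met when the one before it is completed fails the run):
1. the saddle pad hangs over the bar, midway, and is let go (x of saddle_center in the frame of bar_mid between -0.03 and 0.03 m and y of saddle_center in the frame of bar_mid between -0.015 and 0.015 m and z of saddle_center in the frame of bar_mid between -0.026 and -0.012 m and angle between saddle_center's own z axis and vertical below 0.2 rad and angle between the x axis of saddle_center and the x axis of bar_mid, either way round below 0.2 rad and contact force between saddle and the fingers below 0.1 N), for 0.3 s.
2. the pointer stands over the red mark (x of pointer in the frame of mark between -0.004 and 0.004 m), for 0.2 s.
At the end, for the whole second after the job is handed in: The saddle pad rests at ease on the bar, let go: its centre within 30 mm of the bar's middle along the bar and 15 mm across it, at hung height (from 6 mm above to 8 mm below), upright and in line with the bar within 0.2 rad; the pointer is within 4 mm of the red mark's centre line (all of step 1 and all of step 2 and linear speed of saddle below 0.02 m/s); the robot touches nothing.
It fails at once if the saddle pad is dropped (falls free faster than 0.6 m/s) (linear speed of saddle above 0.6 m/s and contact force between saddle and the fingers below 0.1 N).
It fails at once if the robot pushes the stop itself (contact force between stop and the fingers above 1 N or contact force between stop and the arm above 1 N).
It fails at once if one of the six bystanders is moved more than 30 mm (distance of any of hammer, screwdriver, glue, wax_jar, oilstone, walnut_blank from where it was at the start of the episode above 0.03 m).
It also fails if it takes over 58 s, if anything falls off the work surface, if the arm or the gripper's body presses on something with over 40 N, if the wrist force passes 120 N, or if a joint passes its speed limit or range.

## Robot

A 6-joint arm with a two-finger parallel gripper is mounted at the origin on the work surface. World frame = base frame: x ahead of the robot, y to its left, z up, the work surface at z = 0. Lengths are in mm, angles in degrees, forces in N, time in s.
With the tool pointing down it reaches from about 300 to 850 mm from the base axis. Payload 4.2 kg.
Tool frame: the origin (TCP) lies between the finger pads; the fingertips stand 22 mm ahead of it and the grasp point (between the pads) lies 3 mm ahead of it; z points along the fingers, y is the direction in which the jaws open and shut (so a half turn about z gives the same grasp; the last joint's range is limited). The gripper opens to 91 mm and grips with 3 to 60 N. Pads are 32 mm wide; open, the fingers measure 118 mm over their backs; the gripper's body (76 mm by 178 mm) begins 60 mm behind the grasp point.
Start: joints at [-65.374, 18.312, 89.639, -0, 72.044, -1.146], TCP at [250.006, -517.82, 235.976] pointing down, gripper open.
Joint ranges: [-177.97, 177.97], [-48.28, 115.42], [12.27, 149.76], [-77.06, 257.06], [2.81, 150.46], [-146.56, 146.56]. Speed limits (degrees/s): [147.25, 147.25, 180, 180, 180, 180].

## Interface

Orientations are given as [roll, pitch, yaw] about the fixed x, y, z axes, in that order (R = Rz(yaw) Ry(pitch) Rx(roll)).
In Python, from workcell import * gives the robot as it stands.
- The arm moves only by the shell command python3 -m jog 'ROWS' [OPENING] [FORCE]. ROWS is text: rows parted by semicolons, each of 6 numbers parted by spaces: the shift along the tool's x, y, z in units of 0.5 m (1.0 is 0.5 m), then the turn, a rotation vector about the tool's x, y, z in units of pi/2 rad (1.0 is pi/2 rad). A call has 1 to 20 rows; each row is the pose to reach, as a shift and turn from the pose measured when the call began, along the tool's axes at that moment; what a row does not reach only later rows make up. A row lasts 1/12 s, in which the tool goes at most 41.7 mm and 7.16 degrees, less where a joint would pass 70% of its speed; a pose out of reach is approached as far as the arm can. A call with a number of a shift or a turn outside -1 to 1 is refused whole. A call with a gripper value outside its range is refused whole. OPENING is the opening, from -1 (shut) to 1 (fully open), set as the call begins (- or left out, the last holds). The fingers move at their own pace and stop on an object; FORCE is the grip in N (left out, the last holds). Time passes only in rows, so rows that repeat a pose let the fingers close. It gives the time, the measured TCP pose, the force and the opening at its end, in the units of the state.
- state(): the state, without advancing time (a new reading comes with each control period).
- grab_frame(name): name is "side" or "top" or "wrist"; returns the picture (384x512x3 uint8, red, green, blue); there is no depth.
- calibration(name): a dict with "mtx" (3x3 intrinsics, pixels), "rvec" (rotation vector, rad) and "tvec" (3), from world to camera coordinates, as OpenCV has them. Camera axes: x right, y down, z forward; pixel columns grow to the right and rows downward; lengths in mm; the calibration is good to about 2 mm. A picture is of the moment at which its call begins: read the wrist's pose just before it. calibration takes no time and is no camera call; for the wrist camera it gives the pose at the moment of the call.
- job_done(): hands the job in, once; it reports no verdict.
Trained networks look in the newest picture that a camera, given by its name, has taken for a name from the list of things; names that differ only in an ending like _2 or _b are one class to them, and where a whole thing is asked for, a point or a joint stands for the part that bears it (a point fixed in the world has none). Each returns a list of dicts, best first, with "confidence" (0 to 1); they miss things now and then, are a little off and sometimes report something else, mostly with a low value. They report only what shows in the picture. A call takes as long as a camera call. They do not tell look-alikes from the thing itself.
- spot_in(query, camera): "rect" ([left, top, right, bottom] in pixels, round what is visible of it).
- tip_of(query, camera): "location" ([column, row] in pixels: a listed point, or the origin of a listed thing).
The state is a dict: "time_s": time; "qpos": joint angles; "qvel": joint speeds; "effort": joint torques, N m; "ee_pos": TCP position; "ee_rot": TCP orientation; "force": force on the tool from outside, world axes, zero at the start; "torque": the same for the moment, N m; "gripper_width": finger opening in mm.
Only numpy, scipy, OpenCV 4.12 (cv2) and the standard library are available. Lean on these libraries where they do the work, as an engineer would, in place of code of your own. Each camera call takes 0.05 s, during which the arm holds its last target. There are 200 camera calls.

## Working session

There is one attempt and no reset: what is moved stays moved. The work goes in short steps, Python scripts to look and compute and a shell command to move; the robot and the scene stay as the last step left them, time stands still between calls to the robot, and variables do not carry over. Pictures are saved under pics/ and viewed, about 8 in all and at most 12, crops included, and the job is handed in when it is done.

```bash
mkdir -p pics; ls; python3 - <<'E'
from workcell import *
import cv2,numpy as np
s=state();print(s['time_s'],s['ee_pos'],s['ee_rot'],s['gripper_width'])
a=[]
for n in ['top','side']:
    im=grab_frame(n); a.append(im)
    c=calibration(n);print(n,c['mtx'].tolist() if hasattr(c['mtx'],'tolist') else c['mtx'],c['rvec'],c['tvec'])
    cv2.imwrite(f'pics/{n}0.png',cv2.resize(im[:,:,::-1],(800,600),interpolation=cv2.INTER_CUBIC))
    for q in ['rest','saddle','saddle_center','bar_mid','knob_grip','pointer','mark']:
        r=[(([round(v) for v in d['location']]),round(d['confidence'],2)) for d in tip_of(q,n)[:3]]
        print(q,r)
    print([(d['rect'],round(d['confidence'],2)) for d in spot_in('saddle',n)])
E
```

```text
pics
0.0 [ 249.80403721 -517.39389075  235.13487938] [-1.79899876e+02 -1.12008805e-03  2.57699782e+01] 91.31716934044165
top [[412.8421452746181, 0.0, 258.63910075944983], [0.0, 412.8421452746181, 191.581233798931], [0.0, 0.0, 1.0]] [ 2.15934411 -2.17761135  0.10297351] [  -7.17661654  460.99711473 1359.51226313]
rest [([282, 161], 0.83)]
saddle [([200, 245], 0.91), ([165, 194], 0.84), ([154, 278], 0.82)]
saddle_center [([201, 244], 0.81), ([149, 274], 0.71), ([165, 191], 0.67)]
bar_mid [([285, 152], 0.62), ([374, 152], 0.49)]
knob_grip [([315, 194], 0.5)]
pointer [([337, 159], 0.69)]
mark [([338, 151], 0.54)]
[([137.5, 260.0, 162.2, 294.5], 0.8), ([186.1, 226.4, 213.9, 265.5], 0.7), ([154.5, 176.4, 175.2, 210.6], 0.69), ([188.8, 104.5, 205.9, 123.6], 0.43)]
side [[494.29058716065435, 0.0, 257.2464922375122], [0.0, 494.29058716065435, 195.61177707549388], [0.0, 0.0, 1.0]] [ 0.06030814 -2.67090118  1.60704631] [ 464.37190607  223.42795371 1498.15928421]
rest [([227, 249], 0.86), ([252, 291], 0.73)]
saddle [([255, 334], 0.94), ([370, 347], 0.78), ([318, 307], 0.7)]
saddle_center [([254, 324], 0.97), ([320, 297], 0.74), ([370, 347], 0.59)]
bar_mid [([229, 208], 0.91), ([158, 306], 0.46)]
knob_grip [([159, 308], 0.26)]
pointer []
mark []
[([234.9, 308.4, 273.6, 346.0], 0.81), ([349.7, 320.3, 393.1, 364.5], 0.78), ([165.7, 133.2, 289.7, 267.8], 0.7), ([299.0, 278.8, 340.9, 317.9], 0.69)]
```

View pics/top0.png

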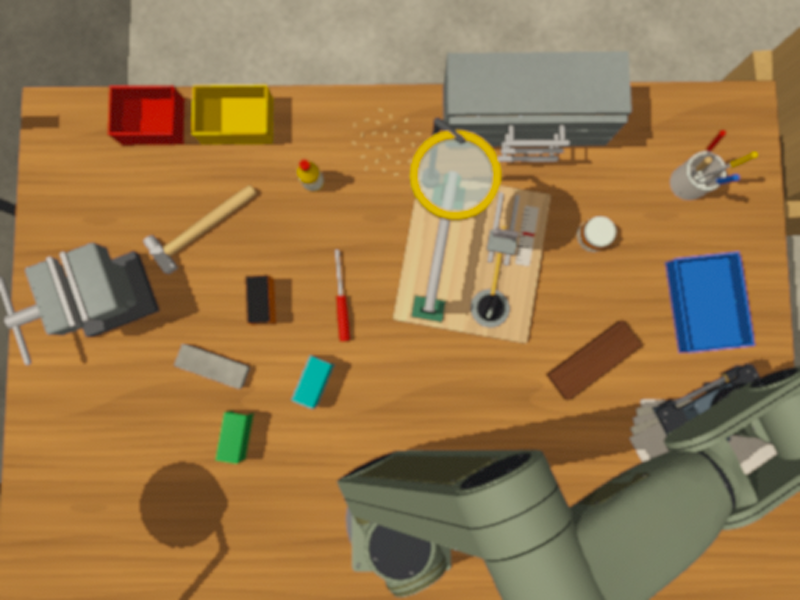

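View pics/side0.png

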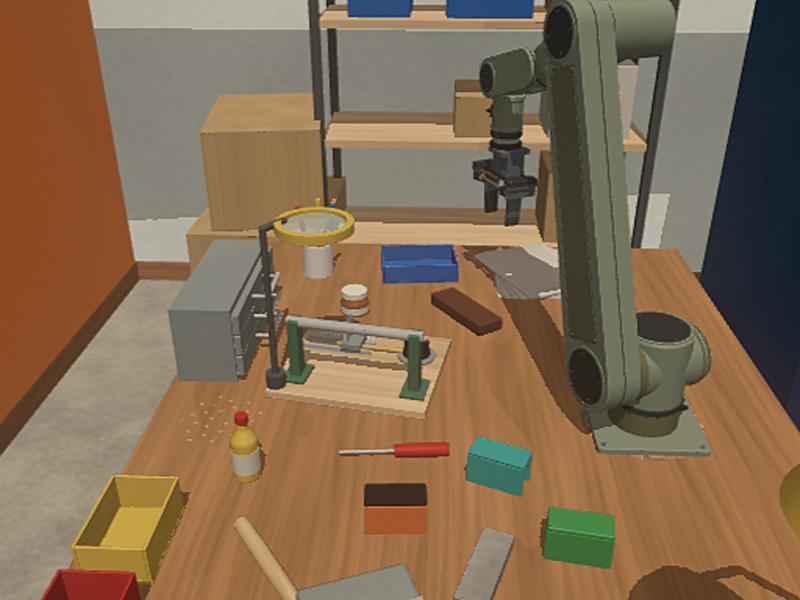

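Orange candidates: the saddle (orange with black top) is at top (165,192) / side (253,325). The look-alikes are cyan, top (200,244), and green, top (150,279). Next I'll compute poses and crop the choice.

```bash
cat > h.py <<'E'
from workcell import *
import cv2,numpy as np
from scipy.optimize import least_squares
from scipy.spatial.transform import Rotation as R
def cal(n):
    c=calibration(n);return [np.array(c[k],float) for k in('mtx','rvec','tvec')]
def proj(P,c):
    return cv2.projectPoints(np.array(P,float).reshape(-1,1,3),c[1],c[2],c[0],None)[0].reshape(-1,2)
def back(px,c,z):
    K,r,t=c;M=cv2.Rodrigues(r)[0];t=t.ravel()
    d=np.c_[np.array(px,float).reshape(-1,2),np.ones(np.size(px)//2)]@np.linalg.inv(K).T@M
    C=-M.T@t;return C+d*((z-C[2])/d[:,2])[:,None]
def pose(x,y,yaw,P):
    c,s=np.cos(yaw),np.sin(yaw);P=np.array(P,float)
    return np.c_[x+c*P[:,0]-s*P[:,1],y+s*P[:,0]+c*P[:,1],P[:,2]]
def tool():
    s=state();return np.array(s['ee_pos'],float),R.from_euler('xyz',s['ee_rot'],degrees=True)
def row(pos,rot):
    "jog numbers to TCP position and rotation"
    p,q=tool();d=q.inv().apply(np.array(pos,float)-p)/500;w=(q.inv()*rot).as_rotvec()/(np.pi/2)
    return np.round(np.r_[d,w],4).tolist()
E
python3 - <<'E'
from h import *
T,S=cal('top'),cal('side')
top,side=grab_frame('top'),grab_frame('side')
k=.64
obsT=np.array([[394,319],[530,341],[550,192]])*k; PT=[[-160,70,18],[-160,-220,18],[170,-220,18]]
obsS=np.array([[428,404],[452,338]])*k; PS=[[-160,70,18],[-160,-220,18]]
f=lambda v:np.r_[(proj(pose(*v,PT),T)-obsT).ravel(),(proj(pose(*v,PS),S)-obsS).ravel(),(proj(pose(*v,[[0,0,156]]),S)-[229,208]).ravel()]
a=least_squares(f,[600,0,0]);print('rest',a.x[:2],np.degrees(a.x[2]),a.fun.round(1))
# saddle: black top in top view
g=top[170:220,148:182].astype(int);m=((g.max(2)<60)).astype(np.uint8)
n,l,st,ce=cv2.connectedComponentsWithStats(m);i=1+np.argmax(st[1:,4]);ys,xs=np.where(l==i)
b=cv2.boxPoints(cv2.minAreaRect(np.c_[xs,ys].astype(np.float32)))+[148,170]
w=back(b,T,64);print('box',w.round(0).tolist(),w.mean(0))
P,=[[cv2.triangulatePoints(T[0]@np.c_[cv2.Rodrigues(T[1])[0],T[2].ravel()],S[0]@np.c_[cv2.Rodrigues(S[1])[0],S[2].ravel()],np.array([[165.],[191]]),np.array([[254.],[324]]))]]
P=P[0].ravel();print('tri',P[:3]/P[3])
for q,h in [('knob_grip',50),('pointer',30),('mark',20)]:
    for d in tip_of(q,'top')[:1]:print(q,back(d['location'],T,h))
c1=cv2.resize(top[165:225,140:220],(400,300),interpolation=cv2.INTER_CUBIC)
c2=cv2.resize(side[290:350,220:300],(400,300),interpolation=cv2.INTER_CUBIC)
c3=cv2.resize(top[75:225,245:365],(480,600),interpolation=cv2.INTER_CUBIC)
o=np.zeros((600,800,3),np.uint8);o[:300,:400]=c1;o[300:,:400]=c2;o[:500,400:]=c3[:500,:400]
cv2.imwrite('pics/crop.png',o[:,:,::-1])
E
```

```text
rest [560.69259227 -87.46542743] -9.259734284428509 [ 1.1  1.5 -0.   0.7  0.1  0.3 -0.1  3.7 -1.  -1.1 -1.5 -1.7]
box [[506.0, 317.0, 64.0], [507.0, 277.0, 64.0], [416.0, 272.0, 64.0], [414.0, 312.0, 64.0]] [460.86428617 294.48387477  64.        ]
tri [461.26485393 299.40419783  37.82344938]
knob_grip [[ 443.73992872 -192.81003979   50.        ]]
pointer [[ 566.06393531 -274.45081926   30.        ]]
mark [[ 601.38809923 -282.65539664   20.        ]]
```

View pics/crop.png

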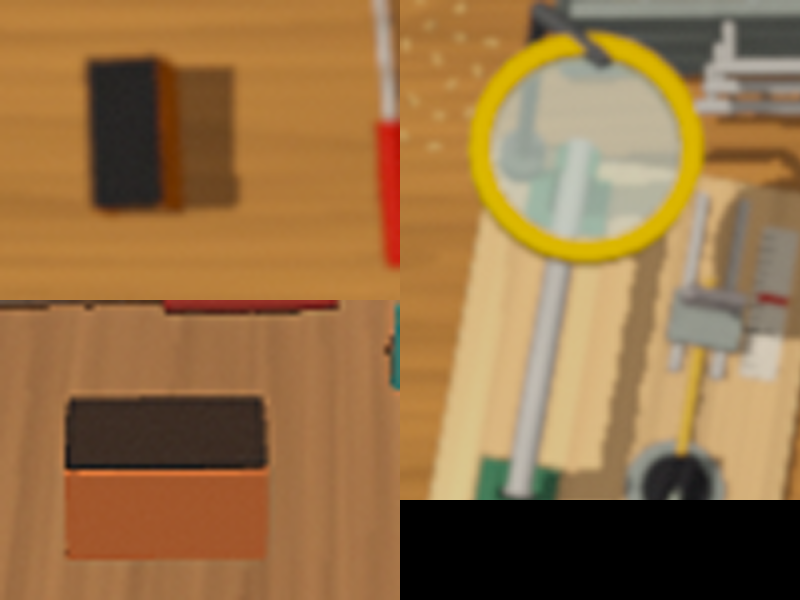

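The crop confirms the orange saddle: black top at about (165,192) in the top view, with its long axis nearly along world x. I'll head for a leaned pre-grasp above it.

```bash
cat >> h.py <<'E'
def rot(yaw,lean): return R.from_euler('xyz',[180,-lean,yaw],degrees=True)
def tcp(G,yaw,lean): return np.array(G,float)-3*rot(yaw,lean).apply([0,0,1])
E
python3 - <<'E'
from h import *
print(row([420,-100,330],rot(14,18)))
print(row(tcp([453,296,170],3,35),rot(3,35)))
E
```

```text
[0.6695, -0.6047, -0.1881, -0.0205, 0.1993, 0.1297]
[1.0701, -1.2906, 0.1269, -0.0772, 0.3837, 0.2451]
```

```bash
python3 -m jog '0.3 -0.25 -0.18 0 0.1 0.06; 0.3 -0.25 -0.18 0 0.1 0.06; 0.3 -0.25 -0.18 0 0.1 0.06; 0.3 -0.25 -0.18 0 0.1 0.06; 0.3 -0.25 -0.18 0 0.1 0.06; 0.67 -0.6 -0.19 -0.02 0.2 0.13; 0.67 -0.6 -0.19 -0.02 0.2 0.13; 0.67 -0.6 -0.19 -0.02 0.2 0.13; 0.67 -0.6 -0.19 -0.02 0.2 0.13; 0.67 -0.6 -0.19 -0.02 0.2 0.13; 0.67 -0.6 -0.19 -0.02 0.2 0.13; 0.67 -0.6 -0.19 -0.02 0.2 0.13; 0.67 -0.6 -0.19 -0.02 0.2 0.13' 1; python3 - <<'E'
from h import *
print(state()['qpos'])
print(row(tcp([453,296,170],3,35),rot(3,35)))
E
```

```text
time_s: 2.23
ee_pos: [421.6, -99.0, 331.4]
ee_rot: [-180.0, -18.1, 14.3]
force: [0.4, -0.3, 0.3]
gripper_width: 91.1
[-22.54555371  -5.44364855 105.82242485  11.87347177  65.45265883
  49.53410913]
[0.1413, -0.7504, 0.3813, -0.0569, 0.1871, 0.1127]
```

```bash
python3 -m jog '0.141 -0.75 0.3 -0.057 0.187 0.113; 0.141 -0.75 0.3 -0.057 0.187 0.113; 0.141 -0.75 0.3 -0.057 0.187 0.113; 0.141 -0.75 0.3 -0.057 0.187 0.113; 0.141 -0.75 0.3 -0.057 0.187 0.113; 0.141 -0.75 0.3 -0.057 0.187 0.113; 0.141 -0.75 0.3 -0.057 0.187 0.113; 0.141 -0.75 0.3 -0.057 0.187 0.113; 0.141 -0.75 0.3 -0.057 0.187 0.113; 0.141 -0.75 0.3 -0.057 0.187 0.113;0.141 -0.75 0.381 -0.057 0.187 0.113; 0.141 -0.75 0.381 -0.057 0.187 0.113; 0.141 -0.75 0.381 -0.057 0.187 0.113; 0.141 -0.75 0.381 -0.057 0.187 0.113'; python3 - <<'E'
from h import *
print(state()['qpos'])
c=cal('wrist');im=grab_frame('wrist')
cv2.imwrite('pics/w1.png',cv2.resize(im[:,:,::-1],(640,480)))
for q in ('saddle_center','saddle'):print([(d['location'],d['confidence'],back(d['location'],c,32 if 'c' in q else 0).round(0).tolist()) for d in tip_of(q,'wrist')])
print(proj([[461,296,32],[411,293,64],[511,299,64]],c))
np.savez('w1.npz',im=im,k=c[0],r=c[1],t=c[2])
E
```

```text
time_s: 3.4
ee_pos: [475.0, 270.5, 200.0]
ee_rot: [-178.7, -31.9, 4.5]
force: [0.3, 0.2, 0.5]
gripper_width: 91.1
[ 37.20364222   7.0580579  118.18446737 -31.68275029  30.36340142
 146.45398189]
[([233.7, 271.2], 0.83, [[460.0, 296.0, 32.0]])]
[([238.1, 271.2], 0.96, [[460.0, 294.0, 0.0]])]
[[233.9814482  270.51810823]
 [228.54934288 323.43100737]
 [233.5874886  222.44982636]]
```

View pics/w1.png

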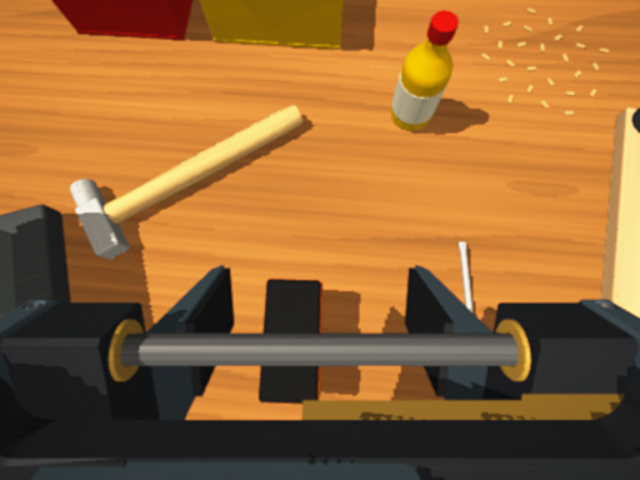

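j6 is at its limit, so I'll flip the tool half a turn about z. The wrist view shows the saddle's black top between the jaws at about (293,340), and its position matches (460,296).

```bash
cat >> h.py <<'E'
def rotf(yaw,lean): return rot(yaw,lean)*R.from_euler('z',180,degrees=True)
E
python3 -m jog '0 0 -0.06 0 0 -0.5;0 0 -0.06 0 0 -0.5;0 0 -0.06 0 0 -0.5;0 0 -0.06 0 0 -0.5;0 0 -0.06 0 0 -0.5;0 0 -0.06 0 0 -0.5; 0 0 -0.06 0 0 -1;0 0 -0.06 0 0 -1;0 0 -0.06 0 0 -1;0 0 -0.06 0 0 -1;0 0 -0.06 0 0 -1;0 0 -0.06 0 0 -1;0 0 -0.06 0 0 -1;0 0 -0.06 0 0 -1;0 0 -0.06 0 0 -1'; python3 - <<'E'
from h import *
print(state()['qpos'])
print(row(tcp([453,295.5,170],4,35),rotf(4,35)))
E
```

```text
time_s: 4.8
ee_pos: [457.6, 266.1, 226.7]
ee_rot: [148.1, -1.2, 95.0]
force: [-0.2, -0.3, 0.2]
gripper_width: 91.1
[ 38.3277327    3.79022461 117.46498636 -29.30411528  34.30697236
  54.51827235]
[0.0572, -0.0643, 0.0891, -0.0137, -0.0404, -0.9976]
```

```bash

python3 -m jog '0.057 -0.064 0.089 0 -0.02 -0.5;0.057 -0.064 0.089 0 -0.02 -0.5;0.057 -0.064 0.089 0 -0.02 -0.5;0.057 -0.064 0.089 0 -0.02 -0.5;0.057 -0.064 0.089 0 -0.02 -0.5;0.057 -0.064 0.089 0 -0.02 -0.5;0.057 -0.064 0.089 0 -0.02 -0.5;0.057 -0.064 0.089 -0.014 -0.04 -0.998;0.057 -0.064 0.089 -0.014 -0.04 -0.998;0.057 -0.064 0.089 -0.014 -0.04 -0.998;0.057 -0.064 0.089 -0.014 -0.04 -0.998;0.057 -0.064 0.089 -0.014 -0.04 -0.998;0.057 -0.064 0.089 -0.014 -0.04 -0.998;0.057 -0.064 0.089 -0.014 -0.04 -0.998;0.057 -0.064 0.089 -0.014 -0.04 -0.998'; python3 - <<'E'
from h import *
print(state()['qpos'])
c=cal('wrist');im=grab_frame('wrist')
for q in ('saddle_center','saddle'):print([(d['location'],d['confidence'],back(d['location'],c,32 if 'c' in q else 0).round(0).tolist()) for d in tip_of(q,'wrist')])
m=(im.max(2)<60).astype(np.uint8)
b=proj([[460,296,64]],c)[0].round().astype(int);print(b)
n,l,st,ce=cv2.connectedComponentsWithStats(m);i=l[b[1],b[0]];print(st[i])
r=cv2.boxPoints(cv2.minAreaRect(np.argwhere(l==i)[:,::-1].astype(np.float32)));print(back(r,c,64).round(0).tolist())
print(row(tcp([453,296,36],4,35),rotf(4,35)))
E
```

```text
time_s: 6.05
ee_pos: [451.3, 294.7, 172.9]
ee_rot: [179.9, 35.0, -176.1]
force: [-0.1, -0.3, 0.4]
gripper_width: 91.2
[ 44.37691652   9.26814869 122.11905486 -48.7740968   29.58369518
 -10.31305116]
[([251.9, 120.6], 0.98, [[463.0, 292.0, 32.0]])]
[([255.6, 99.2], 0.8, [[461.0, 295.0, 0.0]])]
[257 142]
[ 225   85   63   93 5110]
[[409.0, 270.0, 64.0], [406.0, 313.0, 64.0], [502.0, 328.0, 64.0], [507.0, 269.0, 64.0]]
[0.1545, 0.0012, 0.22, 0.0005, 0.0001, -0.001]
```

```bash

python3 -m jog '0.04 0.001 0.057 0 0 0;0.08 0.001 0.114 0 0 0;0.12 0.001 0.17 0 0 0;0.14 0.001 0.2 0 0 0;0.1545 0.001 0.22 0 0 0;0.1545 0.001 0.22 0 0 0;0.1545 0.001 0.22 0 0 0;0.1545 0.001 0.22 0 0 0' && python3 -m jog '0 0 0 0 0 0;0 0 0 0 0 0;0 0 0 0 0 0;0 0 0 0 0 0;0 0 0 0 0 0;0 0 0 0 0 0;0 0 0 0 0 0;0 0 0 0 0 0;0 0 0 0 0 0;0 0 0 0 0 0;0 0 0 0 0 0' -1 30
```

```text
time_s: 6.87
ee_pos: [454.5, 304.8, 59.9]
ee_rot: [-179.3, 33.3, -176.2]
force: [-0.1, 0.7, 0.0]
gripper_width: 91.2
time_s: 7.78
ee_pos: [454.8, 303.9, 60.2]
ee_rot: [-179.2, 33.4, -176.2]
force: [-0.9, -4.6, 5.8]
gripper_width: 49.4
```

```bash
python3 - <<'E'
from h import *
s=state();print(s['qpos'],s['force'],s['torque'])
p,q=tool();print('grasp',p+3*q.apply([0,0,1]))
im=grab_frame('side')
for q in ('saddle_center','saddle'):print([(d['location'],round(d['confidence'],2)) for d in tip_of(q,'side')])
w=cal('wrist')
a=cv2.resize(im[260:380,200:360],(800,600),interpolation=cv2.INTER_CUBIC)
cv2.imwrite('pics/s2.png',a[:,:,::-1])
E
```

```text
[ 44.8059975   21.27664797 127.49420478 -77.00161647  22.3796791
  22.14760223] [-0.91318464 -4.63377312  5.75577218] [-0.71162904 -0.27258167 -0.51738464]
grasp [456.40683103 303.95682931  57.67724445]
[([317.2, 296.6], 0.93), ([253.9, 326.1], 0.92), ([370.1, 344.8], 0.7)]
[([321.0, 304.2], 0.89), ([253.0, 336.8], 0.62), ([369.2, 347.9], 0.62)]
```

View pics/s2.png

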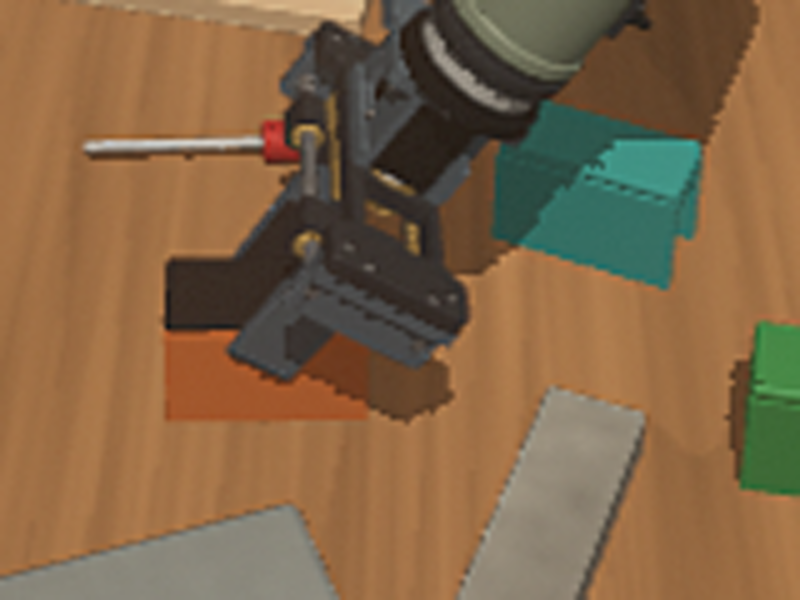

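Joint 4 is at its limit, but the pads hold about 20 mm of the saddle's upper walls (opening 49.4 mm). I'll lift with more grip and refine the bar from the first pictures.

```bash

python3 -m jog '0 0 0 0 0 0;0.0132 0 -0.02 0 0 0;0.0264 0 -0.04 0 0 0;0.04 0 -0.06 0 0 0;0.066 0 -0.1 0 0 0;0.106 0 -0.16 0 0 0;0.132 0 -0.2 0 0 0;0.172 0 -0.26 0 0 0;0.185 0 -0.28 0 0 0;0.198 0 -0.3 0 0 0;0.198 0 -0.3 0 0 0;0.198 0 -0.3 0 0 0' -1 50; python3 - <<'E'
from h import *
T=cal('top')
b=back([[274.5,197.5],[285,140.5]],T,152);print('bar',b.round(1).tolist(),np.degrees(np.arctan2(*(b[1]-b[0])[1::-1])))
print('rest pred',pose(560.7,-87.5,np.radians(-9.26),[[-125,0,152],[0,0,152]]))
s=state();print(s['qpos'],s['force'],s['ee_rot'])
for n in('side','wrist'):
    im=grab_frame(n);print(n,[(d['location'],round(d['confidence'],2)) for d in tip_of('saddle_center',n)])
    np.save(n+'3',im)
print(proj(tool()[0]+np.array([[4,0,-28]]),cal('side')))
W=np.load('wrist3.npy');S=np.load('side3.npy')
cv2.imwrite('pics/w3.png',np.hstack([cv2.resize(S[180:330,200:330],(390,450)),cv2.resize(W,(410,308))[np.r_[0:308,[307]*142]]])[:,:,::-1])
E
```

```text
time_s: 8.93
ee_pos: [288.7, 295.3, 131.2]
ee_rot: [-179.3, 33.4, -176.1]
force: [-0.2, 0.2, -3.5]
gripper_width: 49.8
bar [[429.6, -59.5, 152.0], [605.0, -93.8, 152.0]] -11.080806204660586
rest pred [[437.32896292 -67.38564669 152.        ]
 [560.7        -87.5        152.        ]]
[ 65.82093366   5.92360163 134.09704817 -54.78274392  36.90668899
  16.31278612] [-0.21299135  0.23440009 -3.49401391] [-179.32444781   33.35423048 -176.0968799 ]
side [([371.4, 346.6], 0.96), ([322.1, 303.0], 0.93), ([319.0, 298.6], 0.61)]
wrist [([255.5, 184.3], 0.34)]
[[321.91486526 304.42195004]]
```

View pics/w3.png

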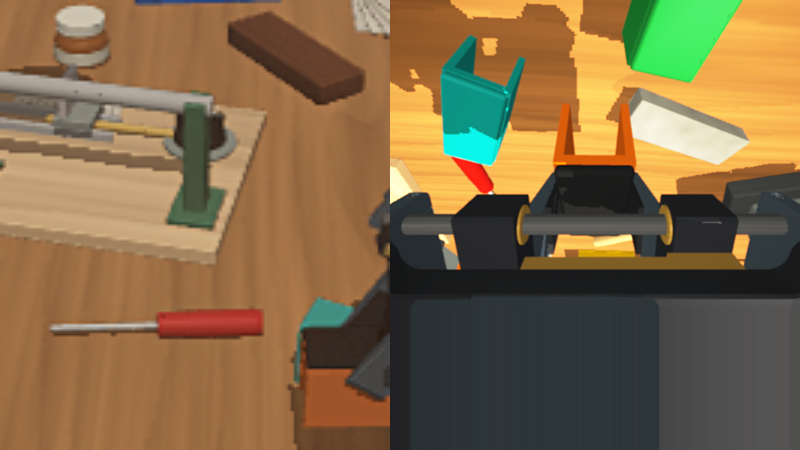

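My lift had the tool x sign wrong, so the saddle moved back as it rose. It is still held (49.8 mm, -3.5 N) and hit nothing. I'll rise further and carry it to hover over the near half of the bar.

```bash
cat >> h.py <<'E'
RX,RY,YAW=561.,-86.5,-10.
def sad(x,y,zc,lean=33.4,dy=0):
    "TCP for saddle_center at rest x,y, height zc"
    G=pose(RX,RY,np.radians(YAW),[[x-4,y,zc+25.7]])[0]
    return row(tcp(G,YAW,lean),rotf(YAW,lean))
E
python3 - <<'E'
from h import *
p,q=tool()
print(row(p+[0,0,110],q)); print(sad(-60,0,214))
S=np.load('side3.npy');print([(d['location'],round(d['confidence'],2)) for d in tip_of('oilstone','side')])
E
```

```text
[-0.1209, -0.0026, -0.1838, 0.0, 0.0, 0.0]
[-0.4258, -0.7652, 0.0238, 0.0754, 0.0002, 0.1279]
[([307.4, 369.4], 0.68)]
```

```bash

python3 -m jog '-0.03 0 -0.046 0 0 0;-0.06 0 -0.092 0 0 0;-0.09 0 -0.138 0 0 0;-0.12 -0.04 -0.17 0.004 0 0.006;-0.14 -0.09 -0.164 0.009 0 0.015;-0.165 -0.15 -0.154 0.015 0 0.025;-0.19 -0.21 -0.143 0.021 0 0.035;-0.215 -0.27 -0.131 0.027 0 0.045;-0.24 -0.33 -0.118 0.033 0 0.055;-0.265 -0.39 -0.104 0.039 0 0.065;-0.29 -0.45 -0.09 0.045 0 0.075;-0.315 -0.51 -0.075 0.051 0 0.085;-0.34 -0.57 -0.058 0.057 0 0.095;-0.365 -0.63 -0.04 0.062 0 0.106;-0.39 -0.68 -0.02 0.067 0 0.114;-0.41 -0.72 0 0.071 0 0.12;-0.42 -0.75 0.015 0.074 0 0.125;-0.426 -0.765 0.024 0.0754 0 0.128;-0.426 -0.765 0.024 0.0754 0 0.128;-0.426 -0.765 0.024 0.0754 0 0.128'; python3 - <<'E'
from h import *
print(state()['qpos'])
c=cal('wrist');W=grab_frame('wrist');S=grab_frame('side');T=grab_frame('top')
np.savez('h4',W=W,S=S,T=T,k=c[0],r=c[1],t=c[2])
o=np.zeros((600,800,3),np.uint8);o[:384,:512]=W;o[384:,:288]=cv2.resize(S[140:300,130:343],(288,216));o[:300,512:]=cv2.resize(T[80:236,235:385],(288,300))
o[300:,512:]=cv2.resize(S[180:280,160:256],(288,300))
cv2.imwrite('pics/h4.png',o[:,:,::-1])
for n in('side','top','wrist'):
  for q in('saddle_center','bar_mid'):print(n,q,[(d['location'],round(d['confidence'],2)) for d in tip_of(q,n)][:3])
E
```

```text
time_s: 10.85
ee_pos: [495.6, -75.2, 241.0]
ee_rot: [-180.0, 33.2, 169.9]
force: [0.9, -0.4, -3.3]
gripper_width: 49.8
[ -9.87487031  -1.99220949 121.66837641  -0.25068813  27.09219044
 -89.62018596]
side saddle_center [([319.2, 296.4], 0.85), ([247.9, 190.8], 0.81), ([367.9, 346.5], 0.81)]
side bar_mid [([228.1, 207.1], 0.84)]
top saddle_center [([202.0, 246.7], 0.97), ([149.2, 278.8], 0.75), ([281.3, 168.9], 0.72)]
top bar_mid [([284.5, 152.2], 0.75)]
wrist saddle_center []
wrist bar_mid []
```

View pics/h4.png

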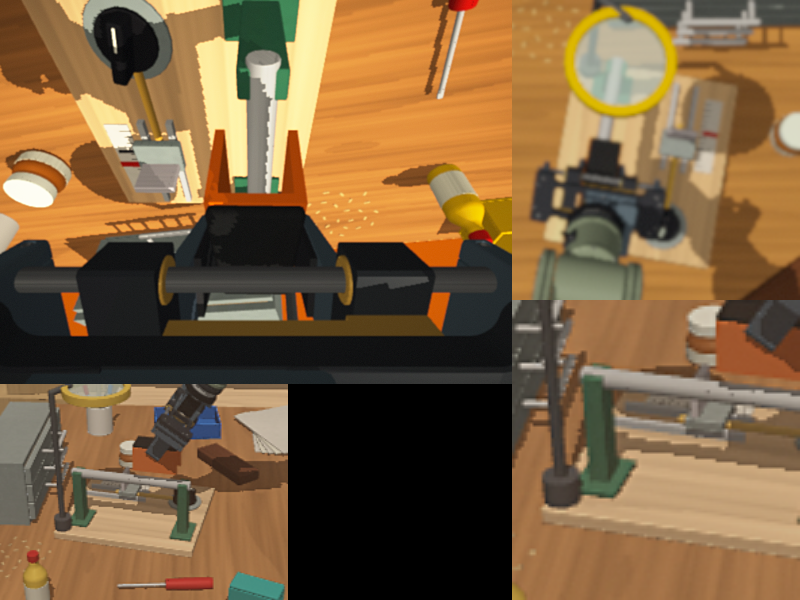

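```bash
cat > fit.py <<'E'
from h import *
d=np.load('h4.npz');c=[d['k'],d['r'],d['t']];W=d['W']
hsv=cv2.cvtColor(W,cv2.COLOR_RGB2HSV);pts=[]
for v in range(75,185,5):
    s=hsv[v,225:292,1]<70;ix=np.where(s)[0]
    if len(ix): 
        pts.append((v,225+ix.min(),225+ix.max(),len(ix)))
print(pts[::3])
a=np.array(pts);
L=lambda v:np.array
def f(u):
    y,yaw=u; r=[]
    for sgn,col in((1,1),(-1,2)):
        P=proj(pose(RX,y,yaw,[[x,0,145] for x in(-130,0)]),c)
    # silhouette edges: tangent offset approximated by points 11mm perpendicular to view
    M=cv2.Rodrigues(c[1])[0];C=-M.T@c[2].ravel()
    ax=np.array([np.cos(yaw),np.sin(yaw),0])
    for sgn,col in((1,1),(-1,2)):
        E=[]
        for x in(-130,-60,0):
            p=pose(RX,y,yaw,[[x,0,145]])[0];n=np.cross(ax,C-p);n/=np.linalg.norm(n)
            n*=np.sign(n@[-np.sin(yaw),np.cos(yaw),0]); E.append(p-sgn*11*n)
        E=proj(E,c);k=np.polyfit(E[:,1],E[:,0],1);r+=list(np.polyval(k,a[:,0])-a[:,col])
    return r
s=least_squares(f,[RY,np.radians(YAW)],loss='soft_l1');print('RY,yaw',s.x[0],np.degrees(s.x[1]),np.abs(s.fun).mean())
r=np.array(f(s.x)).reshape(2,-1);print(r.round(1)[:,::3].tolist())
# saddle in hand: predicted near lower wall corners
p,q=tool();G=p+3*q.apply([0,0,1]);y=np.radians(YAW)
print('walls',proj(pose(G[0]+4*np.cos(y),G[1]+4*np.sin(y),y,[[-50,25,G[2]-57.7],[-50,-25,G[2]-57.7],[-50,0,G[2]-7.7]]),c).round(1).tolist())
m=(hsv[...,0]<12)&(hsv[...,1]>180)&(hsv[...,2]>120)
for v in(140,160,180,200):
    ix=200+np.where(m[v,200:312])[0];print(v,ix.min(),ix.max())
E
python3 fit.py
```

```text
[(75, np.int64(250), np.int64(276), 27), (90, np.int64(249), np.int64(275), 27), (105, np.int64(247), np.int64(276), 30), (120, np.int64(247), np.int64(275), 29), (135, np.int64(248), np.int64(274), 27), (150, np.int64(248), np.int64(272), 25), (165, np.int64(248), np.int64(271), 24), (180, np.int64(247), np.int64(271), 25)]
RY,yaw -84.49553818260938 -10.713421983658822 1.9714220806727007
[[-4.9, -3.6, -1.4, -1.1, -1.8, -1.6, -1.3, -0.0], [3.7, 3.5, 1.3, 1.1, 0.9, 1.7, 1.5, 0.4]]
walls [[299.5, 132.4], [215.7, 132.5], [258.0, 197.7]]
140 214 297
160 210 300
180 207 303
200 204 306
```

```bash
sed -i 's/^RX,RY,YAW=.*/RX,RY,YAW=561.,-84.7,-10.6/' h.py; python3 - <<'E'
from h import *
for n,z in(('side',156),('top',156)):print(n,proj([[RX,RY,z]],cal(n)))
d=np.load('h4.npz');c=[d['k'],d['r'],d['t']]
y=np.radians(YAW)
print('post top corners',proj(pose(RX,RY,y,[[-136,17,152],[-136,-17,152],[-160,70,18],[-160,-220,18]]),c).round(0).tolist())
print('knob',proj(pose(RX,RY,y,[[-100,-130,18]]),c))
print(sad(0,0,214)); print(sad(0,0,138))
E
```

```text
side [[227.2869598  206.74331725]]
top [[282.30222427 154.41118635]]
post top corners [[291.0, 65.0], [234.0, 65.0], [345.0, -39.0], [-5.0, -43.0]]
knob [[128.21150264  35.04372493]]
[-0.0996, 0.0027, 0.0662, 0.0038, 0.0004, 0.0058]
[-0.0158, 0.0027, 0.193, 0.0038, 0.0004, 0.0058]
```

```bash

python3 -m jog '-0.035 0.001 0.022 0 0 0.002;-0.07 0.002 0.044 0.002 0 0.004;-0.0996 0.0027 0.0662 0.0038 0 0.0058;-0.0996 0.0027 0.0662 0.0038 0 0.0058;-0.0996 0.0027 0.0662 0.0038 0 0.0058;-0.083 0.0027 0.0912 0.0038 0 0.0058;-0.067 0.0027 0.1162 0.0038 0 0.0058;-0.0556 0.0027 0.133 0.0038 0 0.0058;-0.0556 0.0027 0.133 0.0038 0 0.0058;-0.0556 0.0027 0.133 0.0038 0 0.0058'; python3 - <<'E'
from h import *
s=state();print(s['qpos'])
c=cal('wrist');W=grab_frame('wrist');S=grab_frame('side')
o=np.zeros((384,800,3),np.uint8);o[:,:512]=W;o[:,512:]=cv2.resize(S[160:256,176:248],(288,384))
cv2.imwrite('pics/h5.png',o[:,:,::-1])
print(sad(0,0,138))
E
```

```text
time_s: 12.13
ee_pos: [554.6, -83.5, 201.8]
ee_rot: [-180.0, 33.4, 169.4]
force: [0.1, 0.0, -1.6]
gripper_width: 49.6
[ -9.35230329   6.32281615 119.53752256  -1.9317172   20.79819979
 -87.1611574 ]
[0.0417, -0.0, 0.0615, 0.0, 0.0016, 0.0]
```

View pics/h5.png

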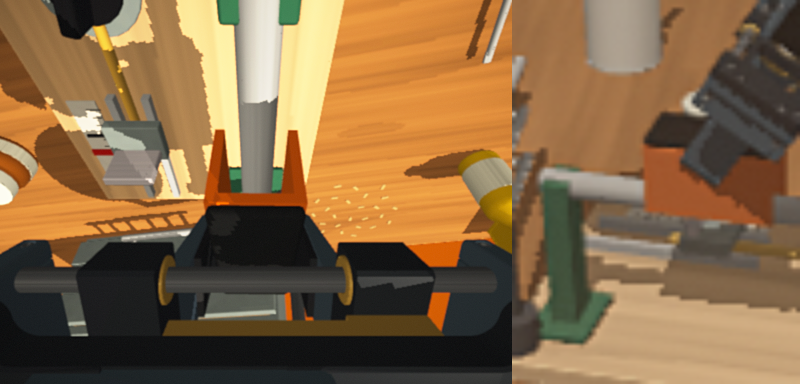

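The bar runs inside the channel, centred near column 258. The side view shows the walls straddling it. Lowering now.

```bash

python3 -m jog '0.01 0 0.015 0 0 0;0.02 0 0.03 0 0 0;0.029 0 0.043 0 0 0;0.034 0 0.05 0 0 0;0.037 0 0.055 0 0 0;0.039 0 0.058 0 0 0;0.0405 0 0.0598 0 0 0;0.0405 0 0.0598 0 0 0;0.0405 0 0.0598 0 0 0'; python3 -c "
from h import *
print(sad(0,0,138),state()['torque'])"
```

```text
time_s: 12.98
ee_pos: [555.7, -83.7, 167.6]
ee_rot: [180.0, 33.6, 169.4]
force: [-0.3, -0.3, -1.9]
gripper_width: 49.8
[0.002, -0.0001, 0.002, 0.0, 0.0021, 0.0001] [0.14455138 0.45152688 0.04504831]
```

```bash

python3 -m jog '0.002 0 0.003 0 0 0;0.002 0 0.003 0 0 0;0.002 0 0.003 0 0 0'; python3 -m jog '0.0016 0 0.0025 0 0 0;0.0016 0 0.0025 0 0 0;0.0016 0 0.0025 0 0 0'
```

```text
time_s: 13.23
ee_pos: [556.2, -83.8, 166.3]
ee_rot: [180.0, 33.7, 169.4]
force: [1.5, 0.0, -1.8]
gripper_width: 49.5
time_s: 13.48
ee_pos: [556.3, -83.7, 166.1]
ee_rot: [180.0, 33.8, 169.4]
force: [-6.2, 1.4, 8.0]
gripper_width: 49.6
```

```bash

python3 -m jog '0 0 0 0 0 0;0 0 0 0 0 0;0 0 0 0 0 0;0 0 0 0 0 0;0 0 0 0 0 0;0 0 0 0 0 0;0 0 0 0 0 0;0 0 0 0 0 0' 0.6; python3 -m jog '0 0 -0.03 0 0 0;0 0 -0.07 0 0 0;0 0 -0.12 0 0 0;0 0 -0.18 0 0 0;0 0 -0.24 0 0 0;0 0 -0.3 0 0 0;0 0 -0.3 0 0 0'; python3 - <<'E'
from h import *
print(state()['qpos'])
c=cal('wrist');W=grab_frame('wrist');S=grab_frame('side');T=grab_frame('top')
np.savez('h6',W=W,S=S,T=T,k=c[0],r=c[1],t=c[2])
o=np.zeros((600,800,3),np.uint8);o[:384,:512]=W;o[:384,512:]=cv2.resize(S[160:256,176:248],(288,384));o[384:,:288]=cv2.resize(T[80:197,245:401],(288,216))
cv2.imwrite('pics/h6.png',o[:,:,::-1])
for n in('side','top','wrist'):
  print(n,[(d['location'],round(d['confidence'],2)) for d in tip_of('saddle_center',n)],proj([[RX,RY,138]],cal(n)))
for q in('knob_grip','pointer','mark'):print(q,[(d['location'],round(d['confidence'],2)) for d in tip_of(q,'wrist')])
E
```

```text
time_s: 14.15
ee_pos: [556.3, -83.7, 166.0]
ee_rot: [180.0, 33.8, 169.4]
force: [-0.5, -1.3, 0.2]
gripper_width: 72.9
time_s: 14.73
ee_pos: [474.6, -68.4, 296.6]
ee_rot: [180.0, 34.4, 169.4]
force: [0.4, -0.7, 0.0]
gripper_width: 72.7
[ -9.00413367  -7.62408843 118.37796421  -1.53043609  34.90560281
 -87.43116768]
side [([319.8, 298.0], 0.81), ([367.7, 345.6], 0.61), ([227.5, 212.0], 0.56)] [[227.45509736 211.81666048]]
top [([201.1, 244.8], 0.93), ([146.9, 276.6], 0.92), ([279.6, 156.6], 0.72)] [[281.99774383 155.508265  ]]
wrist [([255.0, 166.7], 0.75)] [[256.0860703  173.07896328]]
knob_grip [([136.9, 49.1], 0.75), ([256.6, 99.4], 0.63)]
pointer [([133.1, 136.5], 0.69), ([256.6, 145.7], 0.28)]
mark [([142.5, 147.2], 0.59)]
```

View pics/h6.png

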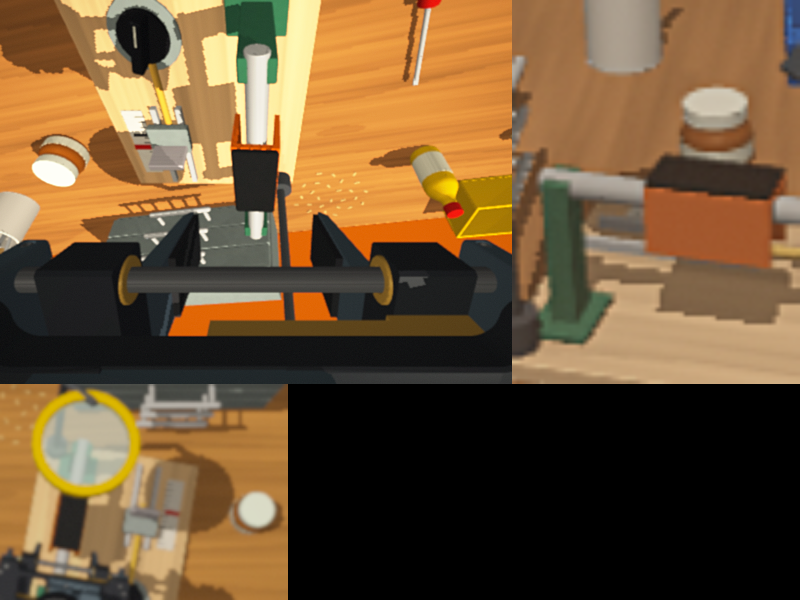

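The saddle hangs upright on the bar: side (227,212) against a predicted (227.5,211.8). Now I'll go above the knob with the tool upright.

```bash
python3 - <<'E'
from h import *
K=pose(RX,RY,np.radians(YAW),[[-100,-130,0]])[0];print(K)
print(row([K[0],K[1],250],rotf(YAW-10,0)))
d=np.load('h6.npz');c=[d['k'],d['r'],d['t']]
P=back([[133.1,136.5],[142.5,147.2]],c,21)
u=np.array([np.cos(np.radians(YAW)),np.sin(np.radians(YAW)),0]);print((P-[RX,RY,0])@u,(P-[RX,RY,0])@[-u[1],u[0],0])
E
```

```text
[ 438.79278951 -194.08646033    0.        ]
[0.0635, -0.2601, 0.0526, 0.0326, 0.3728, 0.108]
[53.74257058 76.21350063] [-193.67512411 -185.77954774]
```

```bash

python3 -m jog '0 -0.05 -0.02 0.006 0.06 0.02;0.01 -0.1 -0.02 0.012 0.13 0.04;0.02 -0.16 0 0.018 0.2 0.06;0.04 -0.21 0.02 0.024 0.27 0.08;0.06 -0.25 0.04 0.03 0.34 0.1;0.0635 -0.26 0.0526 0.0326 0.3728 0.108;0.0635 -0.26 0.0526 0.0326 0.3728 0.108;0.0635 -0.26 0.0526 0.0326 0.3728 0.108;0.0635 -0.26 0.0526 0.0326 0.3728 0.108' 1; python3 - <<'E'
from h import *
print(state()['qpos'])
c=cal('wrist');W=grab_frame('wrist')
np.savez('k7',W=W,k=c[0],r=c[1],t=c[2])
K=pose(RX,RY,np.radians(YAW),[[-100,-130,18],[-100,-130,60]]);print(proj(K,c))
cv2.imwrite('pics/k7.png',cv2.resize(W,(768,576),interpolation=cv2.INTER_CUBIC)[:,:,::-1])
for q in('knob','knob_grip','pointer','mark','saddle_center'):print(q,[(d['location'],round(d['confidence'],2)) for d in tip_of(q,'wrist')])
E
```

```text
time_s: 15.93
ee_pos: [438.6, -193.5, 249.9]
ee_rot: [180.0, 0.0, 159.4]
force: [-0.1, 0.2, 0.7]
gripper_width: 91.4
[-2.51972437e+01  9.10558038e+00  1.00112862e+02  3.07852067e-02
  7.07644075e+01 -9.46445224e+01]
[[255.63690022 170.31318521]
 [255.65759724 177.71694262]]Traceback (most recent call last):
  File "<stdin>", line 7, in <module>
ValueError: it knows: bar_mid, glue, hammer, knob_grip, lens, mark, oilstone, pointer, rest, saddle, saddle_center, screwdriver, stop, walnut_blank, wax_jar
```

View pics/k7.png

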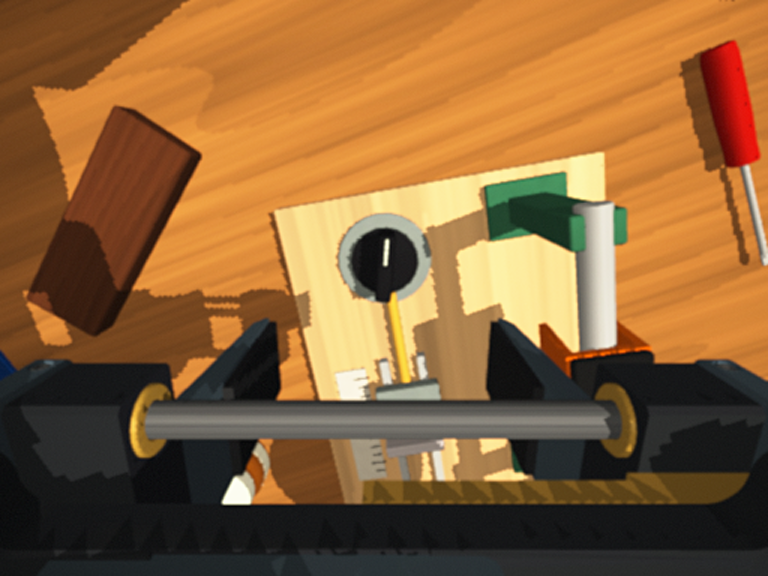

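```bash
python3 - <<'E'
from h import *
c=cal('wrist');W=grab_frame('wrist')
t={q:tip_of(q,'wrist') for q in('knob_grip','pointer','mark')}
for q in t:print(q,[(d['location'],round(d['confidence'],2)) for d in t[q]])
g=t['knob_grip'][0]['location']
d=np.load('h6.npz');c6=[d['k'],d['r'],d['t']]
K=pose(RX,RY,np.radians(YAW),[[-100,-130,z] for z in(18,40,50,55,60,65)])
print('side',proj(K,cal('side')).round(1).tolist());print('h6',proj(K,c6).round(1).tolist())
grab_frame('side');print([(d['location'],d['confidence']) for d in tip_of('knob_grip','side')],[d['rect'] for d in spot_in('knob_grip','side')])
print(row([K[0,0],K[0,1],110],rotf(-25,0)))
E
```

```text
knob_grip [([257.5, 177.6], 0.83)]
pointer []
mark []
side [[267.5, 227.3], [267.6, 221.7], [267.6, 219.2], [267.6, 217.9], [267.6, 216.6], [267.6, 215.3]]
h6 [[144.3, 31.7], [139.4, 40.1], [137.1, 44.1], [135.9, 46.2], [134.6, 48.3], [133.4, 50.5]]
[([265.4, 217.3], 0.55)] [[256.1, 215.2, 274.3, 228.0]]
[-0.0001, -0.0005, 0.281, 0.0, 0.0007, 0.0491]
```

```bash

python3 -m jog '0 0 0.07 0 0 0.02;0 0 0.14 0 0 0.049;0 0 0.2 0 0 0.049;0 0 0.26 0 0 0.049;0 0 0.31 0 0 0.049;0 0 0.345 0 0 0.049;0 0 0.365 0 0 0.049;0 0 0.375 0 0 0.049;0 0 0.378 0 0 0.049;0 0 0.378 0 0 0.049' 1; python3 -m jog '0 0 0 0 0 0;0 0 0 0 0 0;0 0 0 0 0 0;0 0 0 0 0 0;0 0 0 0 0 0;0 0 0 0 0 0;0 0 0 0 0 0;0 0 0 0 0 0;0 0 0 0 0 0;0 0 0 0 0 0;0 0 0 0 0 0;0 0 0 0 0 0' -1 25; python3 - <<'E'
from h import *
print(state()['qpos'],state()['torque'])
c=cal('wrist');W=grab_frame('wrist');S=grab_frame('side');T=grab_frame('top')
for n in('wrist','side','top'):
    for q in('pointer','mark'):print(n,q,[(d['location'],round(d['confidence'],2)) for d in tip_of(q,n)])
o=np.zeros((600,800,3),np.uint8);o[:384,:512]=W
o[:384,512:]=cv2.resize(T[120:184,312:360],(288,384),interpolation=cv2.INTER_CUBIC);o[384:,:288]=cv2.resize(S[160:256,186:314],(288,216))
cv2.imwrite('pics/k8.png',o[:,:,::-1])
E
```

```text
time_s: 17.17
ee_pos: [439.1, -193.9, 61.7]
ee_rot: [180.0, 0.1, 155.0]
force: [0.1, 0.1, 0.3]
gripper_width: 91.2
time_s: 18.17
ee_pos: [439.8, -192.7, 61.7]
ee_rot: [179.8, 0.1, 154.9]
force: [7.9, 15.8, -0.3]
gripper_width: 13.9
[-25.16022214  20.70138912 115.52395519   0.27101648  43.68546923
 -90.23085722] [ 2.89642868 -1.46276123  0.10068898]
wrist pointer []
wrist mark []
side pointer []
side mark []
top pointer [([132.4, 143.6], 0.62), ([334.0, 159.1], 0.55), ([218.9, 191.5], 0.26)]
top mark []
```

View pics/k8.png

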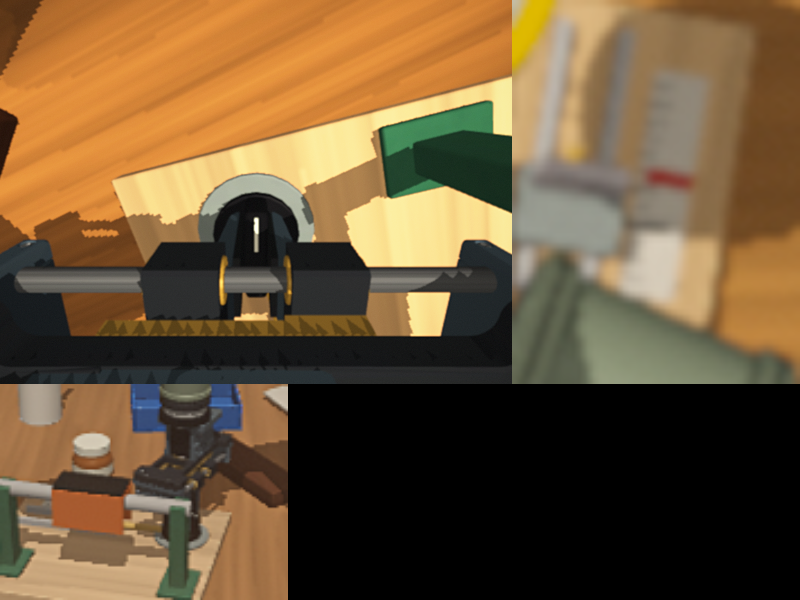

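Knob gripped (13.9 mm). Eleven pictures viewed, so from here I'll measure the pointer and mark numerically in the saved wrist frames.

```bash
python3 - <<'E'
from h import *
y=np.radians(YAW);u=np.array([np.cos(y),np.sin(y),0]);v=np.array([-u[1],u[0],0])
cs=[];ps=[]
for f in('h4','h6'):
    d=np.load(f+'.npz');c=[d['k'],d['r'],d['t']];W=d['W'].astype(int);A=W[100:200,80:190]
    m=((A[...,0]>120)&(A[...,1]<80)&(A[...,2]<80)).astype(np.uint8)
    n,l,st,ce=cv2.connectedComponentsWithStats(m);i=1+np.argmax(st[1:,4]);ctr=ce[i]+[80,100]
    print(f,st[i].tolist(),ctr.round(1));w=back(ctr,c,23)-[RX,RY,0];print('mark rest',(w@u).round(1),(w@v).round(1))
    for z in(21,26,31):print(z,proj(pose(RX,RY,y,[[x,(w@v)[0],z] for x in(30,40,50,60,70)]),c).round(0).tolist())
    x0,y0=ctr.round().astype(int)
    print('cols',x0-16,'rows',y0-32)
    print('\n'.join(' '.join('%3d'%g for g in r) for r in W[y0-32:y0+6,x0-16:x0+18].max(2)))
E
```

```text
h4 [0, 77, 38, 12, 214] [ 98.2 181.2]
mark rest [110.9] [-245.]
21 [[74.0, 139.0], [77.0, 145.0], [81.0, 151.0], [84.0, 156.0], [87.0, 161.0]]
26 [[72.0, 142.0], [76.0, 147.0], [79.0, 153.0], [82.0, 158.0], [86.0, 163.0]]
31 [[70.0, 144.0], [74.0, 150.0], [78.0, 155.0], [81.0, 161.0], [84.0, 166.0]]
cols 82 rows 149
118 121 119 120 120 121 119 121 121 120 120 119 121 120 121 121 121 121 128 147 156 154 151 149 152 151 151 151 149 148 153 159 163 163
118 119 120 121 119 119 120 121 119 123 120 121 119 119 120 119 118 118 122 136 155 158 152 154 153 153 152 153 153 151 151 156 161 166
120 119 120 120 121 121 120 119 120 120 119 116 118 117 115 116 115 113 115 124 146 159 157 155 154 154 155 153 151 151 150 154 161 168
120 120 118 118 119 119 116 116 118 116 116 113 116 115 114 113 114 113 113 118 135 154 159 157 152 154 155 153 154 153 150 153 157 163
119 118 117 118 116 114 116 114 114 114 115 116 115 116 113 114 114 113 113 112 124 145 158 158 153 153 153 152 154 151 150 151 154 161
115 116 116 116 116 115 116 114 115 115 114 114 113 113 114 112 111 113 111 109 112 133 155 159 156 15
[... 9176 characters left out ...]
 116 116 117 117 121
119 122 123 121 123 120 122 121 120 121 120 120 121 118 117 120 119 119 118 119 118 118 117 117 120 119 118 119 120 120 120 121 120 121
120 118 121 121 119 122 120 119 122 120 121 122 121 119 120 120 120 119 119 120 120 120 120 120 121 123 123 124 122 122 124 125 127 125
127 117 120 121 122 122 121 120 120 120 119 121 119 122 122 122 121 122 124 124 123 124 126 125 127 127 128 128 127 130 127 128 128 126
166 129 119 119 122 123 123 124 122 124 123 125 124 124 126 126 126 126 127 127 129 130 129 130 129 130 129 130 130 130 126 126 126 126
213 170 132 121 124 124 126 125 126 127 128 129 129 129 130 131 130 131 130 129 131 131 129 129 127 127 126 124 126 124 125 124 126 125
```

```bash
cat > pm.py <<'E'
from h import *
y=np.radians(YAW);u=np.array([np.cos(y),np.sin(y),0]);v=np.array([-u[1],u[0],0])
def rest(px,c,z):
    w=back(px,c,z)-[RX,RY,0];return np.c_[w@u,w@v].round(1).tolist()
def red(W,x0,x1,y0,y1):
    A=W[y0:y1,x0:x1].astype(int);m=((A[...,0]>90)&(A[...,1]<.35*A[...,0])&(A[...,2]<.35*A[...,0])).astype(np.uint8)
    n,l,st,ce=cv2.connectedComponentsWithStats(m);i=1+np.argmax(st[1:,4]);return ce[i]+[x0,y0],(st[i]+[x0,y0,0,0,0]).tolist()
E
python3 - <<'E'
from pm import *
for f,b in(('h4',(105,150,140,175)),('h6',(122,165,135,158))):
    d=np.load(f+'.npz');c=[d['k'],d['r'],d['t']];p,st=red(d['W'],*b);print(f,p,st,rest(p,c,22))
    x,z=p.round().astype(int);print(x-16,z-20);G=d['W'][z-20:z+5,x-16:x+22].max(2)
    print('\n'.join(' '.join('%3d'%g for g in r) for r in G))
d=np.load('h6.npz');
E
```

```text
h4 [129.62318841 163.49275362] [121, 162, 18, 4, 69] [[73.4, -184.5]]
114 143
251 251 252 252 252 252 251 251 251 252 252 252 246 230 220 208 175 129 106  94  96 101 100 102 100 101  97  94  97 102 104 103 102 102 100  98 101 101
252 252 252 252 252 252 252 252 252 252 252 252 252 251 252 255 250 208 142 103 104 105 107 106 105 104 102 104 105 108 106 106 107 106 102 104 105 105
252 253 252 251 251 254 254 254 254 254 253 252 254 254 255 255 255 234 160 123 124 126 127 125 124 123 121 124 126 125 125 123 122 118 116 121 120 121
253 255 255 247 235 247 251 252 252 251 240 235 248 250 250 251 243 193 150 157 164 165 163 164 163 164 163 162 162 163 163 162 162 160 160 158 158 158
240 250 251 235 189 190 195 196 196 196 186 181 213 234 229 194 170 146 150 180 190 192 191 191 191 192 191 191 192 190 192 193 191 192 190 190 191 191
184 194 193 181 163 157 157 160 161 160 158 169 214 251 244 160 122 136 147 174 195 195 195 194 195 195 196 195 194 196 194 194 193 192 193 192 192 191
163 163 160 160 152 137 136 138 141 140 139 141 169 217 219 135 105 128 130 150 189 195 192 190 193 193 192 19
[... 5955 characters left out ...]
 146 145 146 146 146 145 147 142 131 120 109 107 116 134 135 135 137 142 148 154 159 162 163
161 158 159 158 157 159 161 163 155 149 147 146 149 147 146 148 148 148 147 147 150 148 147 134 118 111 111 126 141 143 143 142 140 142 149 157 158 158
161 160 159 158 159 159 163 164 161 150 150 151 150 150 151 151 151 151 150 151 149 150 149 145 138 130 125 135 143 142 142 142 141 141 148 154 160 161
162 161 157 158 159 161 167 169 169 162 161 161 160 160 159 162 161 160 159 159 160 161 160 158 157 152 144 142 142 143 142 143 143 140 142 149 156 158
165 161 160 159 157 163 167 172 175 175 172 169 171 169 172 170 171 170 170 170 171 170 166 158 157 155 147 143 144 141 143 141 142 141 142 143 152 160
```

The dark pointer line shows in both saved frames: tip at h4 (119.0,150.9) and h6 (133.8,134.5). The mark comes out the same from both.

```bash
python3 - <<'E'
from pm import *
C=[]
for f in('h4','h6'):
    d=np.load(f+'.npz');C.append([d['k'],d['r'],d['t']])
for z in(22,25,28,31,34,38,42):print(z,rest([[119.,150.9]],C[0],z),rest([[133.8,134.5]],C[1],z))
E
```

```text
22 [[49.3, -191.2]] [[48.9, -190.7]]
25 [[46.6, -189.3]] [[46.4, -189.1]]
28 [[43.9, -187.4]] [[43.9, -187.4]]
31 [[41.2, -185.6]] [[41.4, -185.8]]
34 [[38.5, -183.7]] [[39.0, -184.2]]
38 [[34.9, -181.2]] [[35.7, -182.0]]
42 [[31.3, -178.6]] [[32.3, -179.8]]
```

```bash

python3 -m jog '0 0.003 0 0 0 0;0 0.003 0 0 0 0;0 0.003 0 0 0 0.04;0 0.003 0 0 0 0.08;0 0.003 0 0 0 0.12;0 0.003 0 0 0 0.16;0 0.003 0 0 0 0.2;0 0.003 0 0 0 0.25;0 0.003 0 0 0 0.3;0 0.003 0 0 0 0.35;0 0.003 0 0 0 0.4;0 0.003 0 0 0 0.45;0 0.003 0 0 0 0.49;0 0.003 0 0 0 0.53;0 0.003 0 0 0 0.556;0 0.003 0 0 0 0.556;0 0.003 0 0 0 0.556'; python3 - <<'E'
from h import *
p,q=tool();K=pose(RX,RY,np.radians(YAW),[[-100,-130,0]])[0];print(state()['qpos'])
print(row([p[0],p[1],250],q))
E
```

```text
time_s: 20.03
ee_pos: [441.7, -190.8, 61.7]
ee_rot: [179.7, -0.1, 104.9]
force: [3.9, 3.2, -2.5]
gripper_width: 13.9
[-24.89956054  20.72562972 115.47487409   0.37154569  43.58980056
 -40.05466435]
[0.0004, 0.0021, -0.3765, 0.0, 0.0, 0.0]
```

```bash

python3 -m jog '0 0 0 0 0 0;0 0 0 0 0 0;0 0 0 0 0 0;0 0 0 0 0 0;0 0 0 0 0 0;0 0 0 0 0 0;0 0 0 0 0 0;0 0 0 0 0 0;0 0 -0.05 0 0 0;0 0 -0.12 0 0 0;0 0 -0.19 0 0 0;0 0 -0.26 0 0 0;0 0 -0.33 0 0 0;0 0 -0.37 0 0 0;0 0 -0.37 0 0 0' 0; python3 - <<'E'
from h import *
c=cal('wrist')
print(row([452,-150,275],rotf(-10.6,33)))
E
```

```text
time_s: 21.28
ee_pos: [443.0, -192.4, 251.7]
ee_rot: [179.2, 0.3, 104.9]
force: [0.2, -1.1, -0.4]
gripper_width: 45.4
[0.077, 0.0398, -0.0464, -0.2005, -0.3187, -0.6972]
```

```bash

python3 -m jog '0.077 0.04 -0.046 -0.07 -0.11 -0.24;0.077 0.04 -0.046 -0.07 -0.11 -0.24;0.077 0.04 -0.046 -0.07 -0.11 -0.24;0.077 0.04 -0.046 -0.14 -0.22 -0.48;0.077 0.04 -0.046 -0.14 -0.22 -0.48;0.077 0.04 -0.046 -0.14 -0.22 -0.48;0.077 0.04 -0.046 -0.2 -0.319 -0.697;0.077 0.04 -0.046 -0.2 -0.319 -0.697;0.077 0.04 -0.046 -0.2 -0.319 -0.697;0.077 0.04 -0.046 -0.2 -0.319 -0.697;0.077 0.04 -0.046 -0.2 -0.319 -0.697;0.077 0.04 -0.046 -0.2 -0.319 -0.697'; python3 - <<'E'
from pm import *
c=cal('wrist');W=grab_frame('wrist');np.savez('h9',W=W,k=c[0],r=c[1],t=c[2])
for q in('pointer','mark'):print(q,[(d['location'],round(d['confidence'],2)) for d in tip_of(q,'wrist')])
m=proj(pose(RX,RY,y,[[73.6,-184.5,22]]),c)[0].round().astype(int);print('pred mark',m)
x,z=m;p,st=red(W,x-30,x+30,z-20,z+20);print(p,st,rest(p,c,22))
x,z=p.round().astype(int);print(x-16,z-14);G=W[z-14:z+12,x-16:x+22].max(2)
print('\n'.join(' '.join('%3d'%g for g in r) for r in G))
E
```

```text
time_s: 22.28
ee_pos: [450.4, -149.8, 273.0]
ee_rot: [-180.0, 32.8, 169.3]
force: [-0.9, -0.1, 0.6]
gripper_width: 45.5
pointer [([194.4, 164.1], 0.62), ([314.4, 121.2], 0.25)]
mark [([195.7, 164.0], 0.6)]
pred mark [194 166]
[191.43478261 165.52173913] [186, 165, 15, 3, 23] [[73.5, -188.5]]
175 152
154 152 151 153 153 157 165 183 196 187 166 161 178 196 200 200 199 207 235 252 244 205 179 197 222 225 226 237 250 255 255 254 253 245 206 181 211 239
156 157 157 153 153 159 164 169 169 166 164 164 163 161 161 162 162 164 178 195 187 162 161 203 241 245 244 233 211 234 242 216 200 190 172 174 207 236
157 159 158 156 156 156 163 170 170 168 167 166 166 163 163 164 164 162 161 162 163 163 166 182 199 203 199 179 159 176 187 170 165 166 170 177 204 236
158 157 157 157 156 157 162 170 172 172 169 165 163 164 164 166 166 168 167 165 164 163 162 164 164 164 161 156 154 168 171 170 169 170 173 176 200 234
158 158 157 157 156 156 162 167 171 172 169 167 167 165 166 167 165 167 169 166 166 157 143 140 141 140 142 139 150 169 173 172 170 170 172 174 192 218
158 157 159 158 156 155 157 166 170 171
[... 2452 characters left out ...]
 168 169 169 168 169 168 169 169 169 171 168 162 161 161 158 151 153 156 122 102 101 100 101
120 149 171 166 160 157 156 155 158 165 171 174 174 172 169 167 167 167 168 169 168 169 169 170 167 157 139 133 135 133 131 141 151 127 103 100  99 100
120 151 177 168 160 156 156 155 157 162 168 174 174 172 170 169 168 169 169 168 168 169 168 169 166 157 144 139 141 142 141 145 143 122 100 100  98 100
121 137 157 164 160 159 156 155 157 161 168 174 176 174 173 169 169 169 168 168 167 168 168 169 168 168 165 164 166 164 165 164 153 130 101 100  99 101
125 131 147 163 162 162 156 155 154 158 165 170 174 175 174 171 171 170 169 169 169 168 169 168 170 170 165 159 157 159 158 157 160 148 109 100 103 111
```

```bash
python3 - <<'E'
from pm import *
d=np.load('h9.npz');c=[d['k'],d['r'],d['t']]
for z in(25,27,29,31):print(z,rest([[190.8,166.65]],c,z))
for z in(21,22.5):print('mark',rest([[188,165.65]],c,z))
# pointer displacement expected 0.873 rad*30=26.2
P=[np.load(f+'.npz') for f in('h4','h6')]
for dx in (22,24,26,28):  # consistency in z with motion of 26.2
    pass
A=d['W'][140:190,165:225];h=np.load('h6.npz')['W'][120:170,115:175]
cv2.imwrite('pics/p9.png',np.hstack([cv2.resize(a,(400,333),interpolation=cv2.INTER_NEAREST) for a in(h,A)])[:,:,::-1])
E
```

```text
25 [[73.1, -189.0]]
27 [[71.2, -188.4]]
29 [[69.2, -187.7]]
31 [[67.2, -187.1]]
mark [[74.8, -194.4]]
mark [[73.3, -193.9]]
```

Two independent heights agree (about 28 mm), which puts the pointer about 3 mm short of the mark. I'll regrip and turn about 6° more.

```bash
python3 - <<'E'
from h import *
print(row([442,-190.6,200],rotf(-75.1,0)))
E
```

```text
[0.0848, -0.0835, 0.1223, 0.2053, 0.3264, 0.6952]
```

```bash

python3 -m jog '0.085 -0.084 0.05 0.07 0.11 0.24;0.085 -0.084 0.05 0.07 0.11 0.24;0.085 -0.084 0.05 0.07 0.11 0.24;0.085 -0.084 0.05 0.14 0.22 0.48;0.085 -0.084 0.05 0.14 0.22 0.48;0.085 -0.084 0.05 0.14 0.22 0.48;0.085 -0.0835 0.06 0.205 0.326 0.695;0.085 -0.0835 0.08 0.205 0.326 0.695;0.0848 -0.0835 0.1 0.2053 0.3264 0.6952;0.0848 -0.0835 0.1223 0.2053 0.3264 0.6952;0.0848 -0.0835 0.1223 0.2053 0.3264 0.6952;0.0848 -0.0835 0.1223 0.2053 0.3264 0.6952;0.0848 -0.0835 0.1223 0.2053 0.3264 0.6952' 0; python3 - <<'E'
from h import *
print(row([442,-190.6,61.7],rotf(-75.1,0)))
E
```

```text
time_s: 23.52
ee_pos: [441.7, -190.4, 200.0]
ee_rot: [-180.0, 0.0, 105.0]
force: [-0.4, 0.1, 0.4]
gripper_width: 45.3
[-0.0004, 0.0005, 0.2766, -0.0001, 0.0003, 0.0014]
```

```bash

python3 -m jog '0 0 0.06 0 0 0;0 0 0.12 0 0 0;0 0 0.18 0 0 0;0 0 0.23 0 0 0;0 0 0.26 0 0 0;0 0 0.274 0 0 0.001;0 0 0.2766 0 0 0.001;0 0 0.2766 0 0 0.001;0 0 0.2766 0 0 0.001' 0; python3 -m jog '0 0 0 0 0 0;0 0 0 0 0 0;0 0 0 0 0 0;0 0 0 0 0 0;0 0 0 0 0 0;0 0 0 0 0 0;0 0 0 0 0 0;0 0 0 0 0 0' -1 25;  python3 -m jog '0 0 0 0 0 0.02;0 0 0 0 0 0.04;0 0 0 0 0 0.06;0 0 0 0 0 0.065;0 0 0 0 0 0.065;0 0 0 0 0 0.065;0 0 0 0 0 0.065'
```

```text
time_s: 24.27
ee_pos: [442.5, -190.8, 63.1]
ee_rot: [179.9, 0.1, 105.0]
force: [-0.3, -0.6, 0.2]
gripper_width: 45.6
time_s: 24.93
ee_pos: [442.0, -190.9, 63.2]
ee_rot: [179.9, 0.1, 105.0]
force: [-2.0, -1.5, 5.3]
gripper_width: 13.9
time_s: 25.52
ee_pos: [442.3, -190.9, 63.3]
ee_rot: [179.9, 0.1, 99.1]
force: [-0.2, -0.5, 1.9]
gripper_width: 13.7
```

Turned 5.9°. Release, lift, and look again from the leaned pose.

```bash

python3 -m jog '0 0 0 0 0 0;0 0 0 0 0 0;0 0 0 0 0 0;0 0 0 0 0 0;0 0 0 0 0 0;0 0 0 0 0 0;0 0 0 0 0 0;0 0 0 0 0 0;0 0 -0.05 0 0 0;0 0 -0.12 0 0 0;0 0 -0.19 0 0 0;0 0 -0.26 0 0 0;0 0 -0.33 0 0 0;0 0 -0.37 0 0 0;0 0 -0.37 0 0 0' 0; python3 - <<'E'
from h import *
print(row([452,-150,275],rotf(-10.6,33)))
E
```

```text
time_s: 26.77
ee_pos: [444.1, -191.6, 253.3]
ee_rot: [179.4, 0.5, 99.1]
force: [0.1, 0.1, -0.0]
gripper_width: 45.6
[0.0793, 0.0292, -0.0437, -0.2217, -0.3105, -0.7581]
```

```bash

python3 -m jog '0.079 0.03 -0.044 -0.07 -0.1 -0.25;0.079 0.03 -0.044 -0.07 -0.1 -0.25;0.079 0.03 -0.044 -0.07 -0.1 -0.25;0.079 0.03 -0.044 -0.15 -0.2 -0.5;0.079 0.03 -0.044 -0.15 -0.2 -0.5;0.079 0.03 -0.044 -0.15 -0.2 -0.5;0.079 0.03 -0.044 -0.15 -0.2 -0.5;0.0793 0.0292 -0.0437 -0.2217 -0.3105 -0.7581;0.0793 0.0292 -0.0437 -0.2217 -0.3105 -0.7581;0.0793 0.0292 -0.0437 -0.2217 -0.3105 -0.7581;0.0793 0.0292 -0.0437 -0.2217 -0.3105 -0.7581;0.0793 0.0292 -0.0437 -0.2217 -0.3105 -0.7581;0.0793 0.0292 -0.0437 -0.2217 -0.3105 -0.7581'; python3 - <<'E'
from pm import *
c=cal('wrist');W=grab_frame('wrist');S=grab_frame('side');np.savez('h10',W=W,k=c[0],r=c[1],t=c[2])
x,z=proj(pose(RX,RY,y,[[73.6,-187,22]]),c)[0].round().astype(int)
# pointer row: darkest rows in columns just right of tip
G=W.max(2)[z-8:z+8,x-12:x+16];print(x-12,z-8);print('\n'.join(' '.join('%3d'%g for g in r) for r in G))
for q in(73.6,):print(proj(pose(RX,RY,y,[[q,-188,28],[q,-188,22],[q+4,-188,28],[q-4,-188,28]]),c).round(1).tolist())
print([(d['location'],round(d['confidence'],2)) for d in tip_of('saddle_center','side')],proj([[RX,RY,138]],cal('side')))
o=np.zeros((600,800,3),np.uint8)
o[:480,:480]=cv2.resize(W[z-30:z+30,x-30:x+30],(480,480),interpolation=cv2.INTER_NEAREST)
o[:300,480:]=cv2.resize(S[150:244,180:280],(320,300));o[300:540,480:]=cv2.resize(W,(320,240))
cv2.imwrite('pics/f.png',o[:,:,::-1])
E
```

```text
time_s: 27.85
ee_pos: [451.1, -150.1, 273.9]
ee_rot: [179.9, 32.9, 169.1]
force: [0.3, -0.6, -0.6]
gripper_width: 45.4
180 157
155 158 165 171 173 172 169 170 168 169 168 169 169 169 171 168 166 160 161 162 162 162 160 156 165 173 173 171
156 156 163 170 172 172 168 170 171 170 168 167 168 169 169 170 171 171 172 172 173 174 172 162 160 173 175 166
157 156 161 167 173 171 169 169 170 168 170 170 167 170 169 170 169 170 170 169 170 170 169 162 160 170 171 149
156 156 157 165 172 172 170 169 170 169 169 169 168 168 168 163 152 146 147 145 147 146 144 138 138 151 154 128
157 155 157 164 171 173 170 169 170 169 169 168 168 168 168 153 131 119 114 116 116 116 115 115 112 132 137 109
155 155 156 162 169 171 164 161 162 160 161 161 159 162 163 159 153 151 153 151 151 151 154 157 154 158 148 110
156 155 156 159 167 165 152 146 146 147 147 146 145 146 147 146 148 149 150 148 149 149 158 167 167 161 145 106
157 156 155 159 165 162 148 141 142 143 142 143 145 142 144 145 145 144 144 144 145 140 141 149 149 151 136 109
157 157 155 158 163 163 156 146 145 145 146 145 146 146 147 148 147 147 148 1
[... 285 characters left out ...]
2 168 164 165 153 115  62  50  53  51  50  50  51  50  46  44  42  42  41  41  53  80
155 157 158 165 172 174 175 173 170 171 167 151 125 120 120 121 120 120 118 112  96  87  85  85  86  85  95 103
155 156 158 163 167 173 175 174 170 170 171 170 166 166 169 168 167 168 167 158 141 128 125 125 122 129 138 134
157 156 157 161 169 172 173 175 171 170 170 171 173 172 174 175 173 173 173 173 169 170 170 169 166 162 162 153
159 156 157 161 166 174 173 174 172 169 169 169 169 170 170 170 169 170 171 172 173 173 174 172 170 165 162 156
[[191.3, 167.6], [191.8, 165.0], [191.7, 169.4], [190.8, 165.8]]
[([368.4, 346.4], 0.89), ([316.4, 295.9], 0.8), ([226.5, 210.6], 0.77)] [[227.45509736 211.81666048]]
```

View pics/f.png

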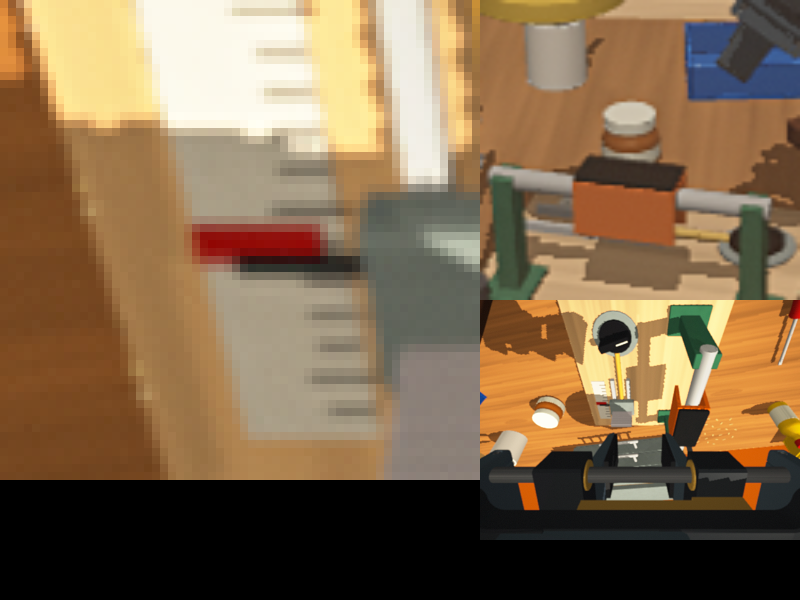

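The last picture shows the pointer (row 167.5) just beyond the red mark, as predicted given its 6 mm extra height. The saddle still hangs in place. Parallax matters here, so I'll check numerically with a joint fit and the top camera.

```bash
python3 - <<'E'
from pm import *
c=cal('wrist');M=cv2.Rodrigues(c[1])[0];C=-M.T@c[2].ravel();p,q=tool()
print('cam in tool',q.inv().apply(C-p).round(1),'axis',q.inv().apply(M[2]).round(2),'C',C.round(0))
T=grab_frame('top');t=cal('top')
print(proj(pose(RX,RY,y,[[73.5,-185,22],[73.5,-185,28],[77.5,-185,28],[69.5,-185,28]]),t).round(2).tolist())
A=T[143:158,328:348].astype(int);print('R');print('\n'.join(' '.join('%3d'%g for g in r) for r in A[...,0]));print('G');print('\n'.join(' '.join('%3d'%g for g in r) for r in A[...,1]))
obs=[('h4',119,150.9,0),('h6',133.8,134.5,0),('h9',190.8,166.65,.873*30),('h10',191.5,167.5,.976*30)]
cs={f:[np.load(f+'.npz')[k] for k in 'krt'] for f,*_ in obs}
f=lambda w:np.concatenate([proj(pose(RX,RY,y,[[w[0]+dx,w[1],w[2]]]),cs[n])[0]-[a,b] for n,a,b,dx in obs])
s=least_squares(f,[44,-188,28]);J=np.linalg.inv(s.jac.T@s.jac);print('ptr',s.x,np.sqrt(np.diag(J))*.5,s.fun.round(2))
E
```

```text
cam in tool [  83.5   -0.5 -147.5] axis [-0.29 -0.    0.96] C [ 305. -123.  353.]
[[337.86, 150.22], [338.19, 149.87], [338.38, 148.72], [338.01, 151.02]]
R
 98  98  99 105 121 134 136 134 135 139 142 143 143 143 144 146 144 140 136 136
 96  96  96 105 121 133 137 136 139 142 143 143 144 143 144 145 143 139 136 136
 95  94  95 106 121 129 130 133 139 144 144 144 143 143 144 145 143 138 136 137
 92  94  97 110 126 133 133 134 140 144 144 145 144 145 145 145 141 138 136 136
 93  93  96 106 123 129 132 133 138 141 142 144 144 145 144 145 141 137 136 136
 93  92  93  96 103 108 112 115 121 125 130 135 139 142 144 142 139 137 137 135
 92  93  95  98 104 104  99  97  99 103 107 119 130 136 140 140 138 136 137 135
 93  94 100 112 118 119 114 112 114 111 110 117 127 134 138 138 136 136 137 134
 93  94 104 116 120 122 123 126 131 132 130 130 134 137 140 137 136 135 137 133
 95  96 110 127 130 131 134 134 139 142 141 141 141 142 140 137 136 137 137 132
106 107 122 136 137 136 136 138 142 142 143 144 144 143 140 137 136 137 136 130
138 148 159 158 146 133 132 138 142 144 144 143 143 144 141 137
[... 891 characters left out ...]
108 104
 96  96  98 100 104 109 110 109 113 115 108 101  95  95 103 107 107 106 108 103
 97  97 102 108 114 121 125 125 129 132 129 127 122 117 110 108 107 108 107 100
102 100 108 115 121 126 128 130 133 134 134 135 132 123 114 109 107 107 105  98
122 123 130 131 128 122 124 130 134 135 135 135 131 123 114 108 107 108 105  96
143 154 163 162 153 138 131 133 134 134 134 134 131 121 112 108 107 108 105  94
154 169 178 180 174 156 145 148 142 135 133 133 129 119 109 107 108 108 105  92
166 176 181 184 182 173 171 173 158 141 136 135 128 117 109 107 108 109 106  92
ptr [  44.87018487 -188.08591991   27.02431733] [2.18984136 1.18725825 2.39438593] [ 0.01  0.06 -0.06  0.07  0.16 -0.04 -0.11 -0.1 ]
```

The wrist views say the pointer is centred within about 2 mm, but the top camera hints it is about 2–3 mm short. To settle it without parallax, I'll put the wrist camera straight above the mark by turning the tool half round.

```bash
python3 - <<'E'
from h import *
P=pose(RX,RY,np.radians(YAW),[[-12,-185,205]])[0];print(P)
print(row([480,-215,260],rotf(-10.6+-90,0)))
E
```

```text
[ 515.17377595 -264.33562339  205.        ]
[-0.0491, -0.1178, 0.0677, 0.2871, 0.287, 0.9694]
```

```bash
python3 -m jog '-0.02 -0.118 -0.02 0.07 0.07 0.24;-0.02 -0.118 -0.02 0.07 0.07 0.24;-0.02 -0.118 -0.02 0.07 0.07 0.24;-0.02 -0.118 0 0.14 0.14 0.48;-0.02 -0.118 0 0.14 0.14 0.48;-0.04 -0.118 0.03 0.14 0.14 0.48;-0.04 -0.118 0.03 0.21 0.21 0.72;-0.04 -0.118 0.03 0.21 0.21 0.72;-0.04 -0.118 0.03 0.21 0.21 0.72;-0.05 -0.118 0.068 0.287 0.287 0.969;-0.05 -0.118 0.068 0.287 0.287 0.969;-0.05 -0.118 0.068 0.287 0.287 0.969;-0.05 -0.118 0.068 0.287 0.287 0.969;-0.05 -0.118 0.068 0.287 0.287 0.969;-0.05 -0.118 0.068 0.287 0.287 0.969'; python3 - <<'E'
from h import *
P=pose(RX,RY,np.radians(YAW),[[-12,-185,205]])[0]
print(state()['qpos']);print(row(P,rot(YAW,0)))
E
```

```text
time_s: 29.3
ee_pos: [481.6, -215.8, 259.6]
ee_rot: [-180.0, 0.0, 79.3]
force: [-0.3, -0.5, 0.3]
gripper_width: 45.9
[-2.53656526e+01  1.32197820e+01  9.33605144e+01 -2.94197151e-02
  7.34481546e+01 -1.47053305e+01]
[-0.083, 0.0839, 0.1092, -0.0001, 0.0005, 0.9994]
```

```bash
python3 -m jog '-0.083 0.084 0.06 0 0 0.25;-0.083 0.084 0.06 0 0 0.25;-0.083 0.084 0.06 0 0 0.25;-0.083 0.084 0.06 0 0 0.5;-0.083 0.084 0.06 0 0 0.5;-0.083 0.084 0.06 0 0 0.5;-0.083 0.084 0.06 0 0 0.75;-0.083 0.084 0.06 0 0 0.75;-0.083 0.084 0.06 0 0 0.75;-0.083 0.084 0.109 0 0 0.999;-0.083 0.084 0.109 0 0 0.999;-0.083 0.084 0.109 0 0 0.999;-0.083 0.084 0.109 0 0 0.999;-0.083 0.084 0.109 0 0 0.999;-0.083 0.084 0.109 0 0 0.999'; python3 - <<'E'
from pm import *
c=cal('wrist');W=grab_frame('wrist');np.savez('h11',W=W,k=c[0],r=c[1],t=c[2])
M=cv2.Rodrigues(c[1])[0];C=-M.T@c[2].ravel()-[RX,RY,0];print('cam rest x',C@u,C@v,state()['qpos'])
q=proj(pose(RX,RY,y,[[73.5,-187,22],[73.5,-187,28],[77.5,-187,28]]),c);print(q.round(1).tolist())
x,z=q[0].round().astype(int);z0,x0=max(z-10,0),x-24
A=W[z0:z+11,x0:x+24:2].astype(int);print(x0,z0)
for k in(0,1):print('\n'.join(' '.join('%3d'%g for g in r) for r in A[...,k]));print()
E
```

```text
time_s: 30.55
ee_pos: [515.4, -264.1, 205.1]
ee_rot: [180.0, 0.0, -10.4]
force: [-0.5, -0.3, 0.5]
gripper_width: 45.5
cam rest x 69.46183692503655 -184.86638683745815 [-2.82507115e+01  1.98686129e+01  9.18986836e+01 -5.13334120e-02
  6.82407243e+01  7.21872372e+01]
[[256.4, 102.5], [256.5, 102.4], [256.5, 98.5]]
232 92
154 177 176 171 172 176 175 177 175 174 173 173 175 176 174 177 175 175 176 175 169 164 159 157
156 176 176 174 172 172 176 175 174 174 173 175 177 177 176 176 175 174 176 173 167 162 160 157
155 176 177 172 171 173 174 174 174 174 175 174 176 176 177 176 177 176 175 168 162 160 158 158
155 176 175 174 172 172 171 172 172 172 172 171 174 173 173 175 173 173 175 168 159 158 161 159
158 176 176 175 172 173 166 165 164 166 163 163 165 165 163 165 164 165 175 165 154 157 160 160
157 177 176 175 160 159 155 154 154 152 155 155 152 152 153 153 151 158 176 166 157 158 159 160
156 176 176 173 131 123 150 151 151 152 152 152 151 151 149 149 148 157 175 164 153 158 158 158
137 158 159 163 109  99 141 142 143 144 143 143 142 145 152 151 151 157 173 164 157 157 160 160
 81  93  95
[... 2553 characters left out ...]
 150 130 122 116 116 119 118
112 131 130 129 152 163 164 163 165 165 166 164 163 165 163 163 163 155 131 122 118 119 120 118
111 129 128 109 126 137 136 136 136 140 160 160 159 158 160 160 160 155 132 122 118 118 117 118
111 131 122  88  96 105 107 106 105 110 157 161 160 159 161 161 163 153 131 122 115 118 118 119
111 130 129 122 141 152 151 152 153 151 162 161 160 161 161 162 163 154 130 120 117 118 117 118
112 130 131 132 155 165 166 165 164 165 164 160 162 160 162 162 163 152 130 123 118 118 118 121
113 129 133 131 151 164 164 164 163 162 162 160 161 162 163 161 163 152 130 122 116 118 118 119
111 129 130 130 152 163 163 162 162 161 163 161 160 162 163 161 163 151 130 122 116 117 119 119
```

Seen from straight above, the pointer lies inside the red mark, 1.6 rows (about 1.7 mm) short of its centre line and within the 4 mm tolerance. Handing in.

```bash
python3 - <<'E'
from h import *
grab_frame('side');print([(d['location'],round(d['confidence'],2)) for d in tip_of('saddle_center','side')],state()['force'])
print(job_done())
E
```

```text
[([369.9, 348.2], 0.86), ([227.9, 208.7], 0.75), ([308.0, 368.7], 0.25)] [-0.25982476  0.52337541  0.0324086 ]
the job is handed in; nothing more can be done
None
```

I handed the job in at about 30.6 s: the orange saddle pad hangs on the bar, let go, and the pointer stands over the red mark. `job_done()` gives no verdict, so success rests on my own last checks.

**What I did:** I gripped the saddle leaning back about 33°, carried it to the bar, lowered it until it touched, and released it. I then turned the knob clockwise about 50°, looked, regripped, and turned about 6° more.

**Last checks:**
- **Saddle:** The side camera puts its centre at (228, 209). I predicted (227.5, 212), about 3 px lower. It looked upright and midway between the posts in the last picture.
- **Pointer:** With the wrist camera straight above the mark, the pointer lay inside it, about 1.7 mm short of the centre line (4 mm allowed).
- **Robot:** The measured tool force was about zero and the gripper was clear of everything.

**What disagreed or went wrong:**
- **Pointer estimates:** The leaned wrist views put the pointer about on centre, while the top camera suggested 2–3 mm short. I trusted the straight-above view, which has almost no parallax.
- **Saddle grip:** A wrist joint reached its limit, so the grip held only about 20 mm of the saddle's upper walls. It held throughout.
- **Lift:** A sign slip in my first lift carried the saddle about 170 mm back towards the robot as it rose. I saw no contact, and the side camera found the oilstone in about its starting place, but I did not check the other bystanders one by one.

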